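# Clamp a rail tube in the quick-release vise

### The job

Stand the stainless rectangular tube in the open vise, on the two steel rails, centred crosswise between the jaws and the same way up as it stands on the table. Then squeeze the yellow quick-release lever against its dark post, slide the moving jaw up until the tube is taken between both jaws, and let the lever go; finally turn the orange T-handle clockwise, taking a fresh grip as often as needed, until the tube is clamped tight. Leave the other things on the bench where they are, and let go of everything.

Things in the scene. Friction and masses are not known exactly. Their poses are not given: they have to be found in the camera images.
- vise: Blue bench vise fixed to the table, 385 x 110 mm. Origin on the table; x axis: slide direction, from the fixed to the moving jaw; y: across the jaws; z up. Two steel rails along x, tops at z 35 mm, spanning y -55 to 55 mm: the tube rests on them. The fixed jaw's rubber face is at x = -130 mm, facing +x; both jaws are 100 mm wide and rise to z 80 mm. Rack teeth between the rails, every 7 mm.
- jaw (a joint): Moving jaw's slide in m: 0 fully open (rubber faces 160 mm apart), growing as it closes, to 0.122. Slides with 3 N of friction while the lever is squeezed; locked both ways by the rack when the lever is free. Bring it up with a light push, under 15 N. On letting go the pawl seeks the next gap in the rack, so the jaw may give back up to 7 mm when the screw is tightened.
- pad_face (a point): Middle of the moving jaw's rubber face (98 mm wide, 43 mm high, centre 57.5 mm above the table); axes as the vise. The face is sprung: it gives 1 mm for each 4 N, 15 mm at most. Seen from the screw axis it stands 74 mm towards the fixed jaw, plus 3.5 mm per rad of screw, less what it is pressed in; pressed in by 8 mm or more, the tube is tight.
- squeeze_point (a point): Midway between yellow lever and dark fixed post, z 100 mm; pinch both together there from above, along the vise's x. Lever (on the fixed jaw's side) and post: each 12 mm thick, 12 mm gap, 36 mm over both, 36 to 40 mm wide, tops at z 125 mm, free below to z 50 mm. Pinched they are about 27 mm over both. 7 N squeezes fully, 15 to 30 N is good. The point rides on the lever.
- lever (a joint): Lever angle in rad: 0 at rest (pawl in the rack), 0.12 fully squeezed; the rack is free above 0.09. At the start and after letting go it may stay at 0.05 to 0.08 while the pawl sits on top of a tooth; it drops in when the screw is tightened.
- handle_bar (a point): Centre of the orange T-handle bar on top of the moving jaw, z 120 mm, on the vertical screw axis. Bar 84 mm long along this point's y axis, 14 mm wide (x), 14 mm high; 27 mm free under it.
- screw (a joint): T-handle angle in rad: 0 at the start, growing clockwise seen from above, to a stop at 5.8. It pushes the moving jaw's rubber face out 3.5 mm per rad, 20 mm in all; 0.27 N m of friction, stays where left; clamping adds up to 0.25 N m. Usually 2 to 5 rad clamp tight, so two or more grips; turning on to the stop does no harm.
- pad: Sprung rubber plate of the moving jaw that presses on the tube; origin at the foot of the screw axis on the rails, axes as the vise.
- tube_center (a point): Centre of the loose polished stainless rectangular tube with black end plugs: 130 mm long (its x axis), 40 mm wide (y), 60 mm high (z), 0.38 kg; its centre is 30 mm above what it stands on. Gripped across its 40 mm width. In the vise its length must run along the vise's y, its middle near the vise's middle line.
- tube: The same tube; origin at the centre of its underside.
- wax_bar: Bystander: pink polishing wax bar in a paper band, 60 x 115 x 45 mm, origin under it.
- disc_stack: Bystander: stack of abrasive discs, 96 mm diameter, 45 mm high, origin under it.
- paste_jar: Bystander: white jar with black cap, 72 mm diameter, 85 mm high, origin under it.
- post_flange: Bystander: steel post flange, 100 mm diameter, with a stub 55 mm high, origin under it.
Things that resemble listed ones, but are neither listed nor needed, are in the scene too. There is more than one size of the tube; the job needs the smallest.

How it is judged:
By the outcome, as a careful person would: the job done as asked, in the order asked, and still so for the second after the job is handed in, with the robot touching nothing.
It also fails if it takes over 70 s, if anything falls off the work surface, if the arm or the gripper's body presses on something with over 40 N, if the wrist force passes 120 N, or if a joint passes its speed limit or range.

### The arm

A 6-joint arm with a two-finger parallel gripper is mounted at the origin on the work surface. World frame = base frame: x ahead of the robot, y to its left, z up, the work surface at z = 0. Lengths are in m, angles in rad, forces in N, time in s.
With the tool pointing down it reaches from about 0.35 to 0.775 m from the base axis. Payload 5.5 kg.
Tool frame: the origin (TCP) lies at the very end of the fingers, on their centre line; the grasp point (between the pads) lies 19 mm behind it; x points along the fingers, y is the direction in which the jaws open and shut, and the axes are right-handed (so a half turn about x gives the same grasp; the last joint's range is limited). The gripper opens to 85 mm and grips with 20 to 120 N. Pads are 22 mm wide; open, the fingers measure 114 mm over their backs; the gripper's body (76 mm by 85 mm) begins 54 mm behind the grasp point. The pads swing forward as they close: fully open they stand 13 mm farther back than shut.
Start: joints at [1.085, 0.313, 0.046, 1.304, 0, 1.431], TCP at [0.195, 0.541, 0.231] pointing down, gripper open.
Joint ranges: [-2.76, 2.76], [-0.86, 1.69], [-1.03, 1.26], [-2.2, 2.34], [-1.47, 1.5], [-3.14, 3.14]. Speed limits (rad/s): [2.57, 2.57, 3.14, 3.14, 3.14, 3.14].

### API

Orientations are given as a unit quaternion [w, x, y, z].
In Python, from workcell import readout, cams, env, finder gives the robot as it stands.
- The arm moves only by the tool drive_tool, never from a script. Its argument "moves" is a list that holds one entry, the list of rows, each a list of 7 numbers: the shift along the tool's x, y, z in m, then the turn, a rotation vector about the tool's x, y, z in rad, then the closure in counts, from 0 (fully open) to 255 (shut). A call has exactly 5 rows; each row is the pose to reach, as a shift and turn from the pose measured when the call began, along the tool's axes at that moment; what a row does not reach only later rows make up. A row lasts 1/8 s, in which the tool goes at most 62.5 mm and 10.7 degrees, less where a joint would pass 70% of its speed; a pose out of reach is approached as far as the arm can. A call with a gripper value outside its range is refused whole. The fingers move at their own pace and stop on an object; "squeeze" is the grip in N (left out, the last holds). Time passes only in rows, so rows that repeat a pose let the fingers close, or fill a call up. It gives the time, the measured TCP pose, the force and the opening at its end, in the units of the state.
- readout.get_state(): the state, without advancing time (a new reading comes with each control period).
- cams.read_camera(name): name is "scene" or "top" or "wrist"; returns the picture (420x560x3 uint8, blue, green, red); there is no depth.
- cams.camera_params(name): a dict with "mtx" (3x3 intrinsics, pixels), "R" (3x3) and "t" (3): a world point X has camera coordinates R X + t; the wrist camera has in their place "mount" (4x4, takes a point from camera to tool coordinates, whose origin is the TCP and whose axes are the tool frame's). Camera axes: x right, y down, z forward; pixel columns grow to the right and rows downward; lengths in m; the calibration is good to about 2 mm. A picture is of the moment at which its call begins: read the wrist's pose just before it. camera_params takes no time and is no camera call.
- env.hand_in(): hands the job in, once; it reports no verdict.
Trained networks look in the newest picture that a camera, given by its name, has taken for a name from the list of things; names that differ only in an ending like _2 or _b are one class to them, and where a whole thing is asked for, a point or a joint stands for the part that bears it (a point fixed in the world has none). Each returns a list of dicts, best first, with "conf" (0 to 1); they miss things now and then, are a little off and sometimes report something else, mostly with a low value. They report only what shows in the picture. A call takes as long as a camera call. They do not tell look-alikes from the thing itself.
- finder.regions_of(camera, name): "pixels" (420x560 bool, what is visible of it) and "point" ([column, row] in pixels, amid what is visible of it).
The state is a dict: "clock": time; "joint_pos": joint angles; "qvel": joint speeds; "tau": joint torques, N m; "tcp_pos": TCP position; "orientation": TCP orientation; "wrist_force": force on the tool from outside, world axes, zero at the start; "ft_torque": the same for the moment, N m; "finger_gap": finger opening in m.
Only numpy, scipy, OpenCV 4.12 (cv2) and the standard library are available. Lean on these libraries where they do the work, as an engineer would, in place of code of your own. Each camera call takes 0.05 s, during which the arm holds its last target.

## Working session

There is one attempt and no reset: what is moved stays moved. The work goes in short steps, Python scripts to look and compute and a tool call to move; the robot and the scene stay as the last step left them, time stands still between calls to the robot, and variables do not carry over. Pictures are saved under pics/ and viewed, and the job is handed in when it is done.

Besides the shell and the picture viewer there is one more tool, called after "Request:" by a JSON object that holds its "name" and its "arguments". drive_tool: Moves the arm, as the interface text tells. Its arguments: {"type":"object","properties":{"moves":{"type":"array"},"squeeze":{"type":"number"}},"required":["moves"]}

```bash
ls; mkdir -p pics; cat > h.py <<'E'
import numpy as np, cv2, json
from workcell import readout, cams, env, finder
from scipy.spatial.transform import Rotation as Rn
def st(): return readout.get_state()
def Rq(q): return Rn.from_quat([q[1],q[2],q[3],q[0]]).as_matrix()
def cam(name, s=None):
    p=cams.camera_params(name); K=np.array(p['mtx'])
    if name=='wrist':
        s=s or st(); M=np.array(p['mount']); T=np.eye(4); T[:3,:3]=Rq(s['orientation']); T[:3,3]=s['tcp_pos']
        W=np.linalg.inv(T@M); return K,W[:3,:3],W[:3,3]
    return K,np.array(p['R']),np.array(p['t'])
def proj(c,X):
    K,R,t=c; x=(np.atleast_2d(X)@R.T+t)@K.T; return x[:,:2]/x[:,2:]
def ray(c,uv,z):
    K,R,t=c; o=-R.T@t; d=R.T@np.linalg.inv(K)@np.array([uv[0],uv[1],1.]); return o+d*(z-o[2])/d[2]
E
python3 - <<'E'
from h import *
s=st(); print({k:np.round(v,3).tolist() for k,v in s.items()})
for n in ['scene','top','wrist']:
    im=cams.read_camera(n); cv2.imwrite(f'pics/{n}0.png',im)
    c=cam(n,s); print(n,np.round(-c[1].T@c[2],3), np.round(c[0],1).tolist())
E
```

```text
pics
{'clock': 0.0, 'joint_pos': [1.085, 0.314, 0.045, 1.304, -0.0, 1.431], 'qvel': [0.002, 0.0, 0.0, -0.0, 0.001, -0.001], 'tau': [0.001, -48.062, 29.854, 0.02, -0.0, 0.0], 'tcp_pos': [0.195, 0.541, 0.23], 'orientation': [0.696, 0.121, 0.697, -0.122], 'wrist_force': [-0.917, -0.374, 0.702], 'ft_torque': [0.019, 0.038, 0.069], 'finger_gap': 0.085}
scene [ 1.295 -0.611  0.799] [[459.6, 0.0, 280.8], [0.0, 459.6, 210.6], [0.0, 0.0, 1.0]]
top [0.375 0.086 1.072] [[382.6, 0.0, 282.4], [0.0, 382.6, 212.2], [0.0, 0.0, 1.0]]
wrist [0.115 0.571 0.373] [[320.8, 0.0, 276.7], [0.0, 320.8, 212.1], [0.0, 0.0, 1.0]]
```

View pics/scene0.png

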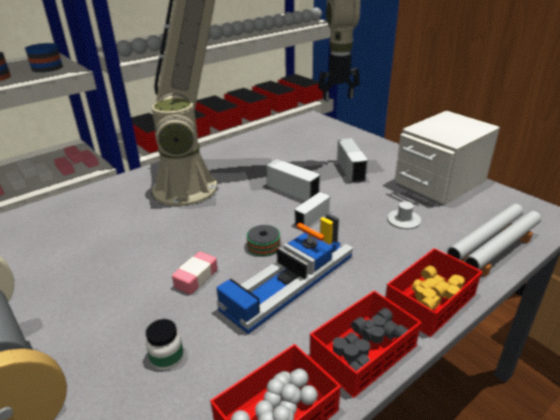

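View pics/top0.png

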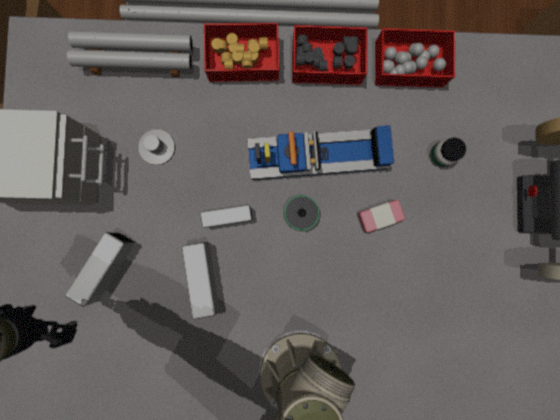

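View pics/wrist0.png

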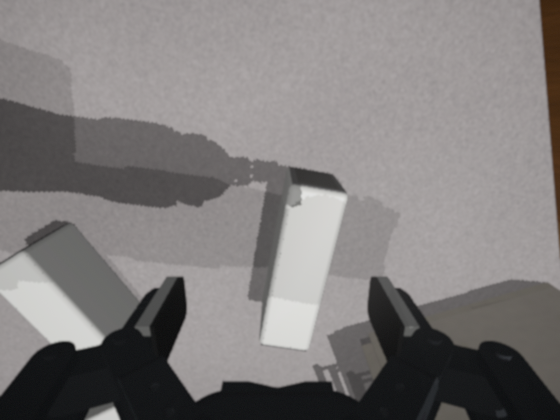

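The top view shows the vise at (320,150), with the fixed jaw at (383,145), the T-handle at (293,150) and the lever/post at (263,155). There are three tubes, at (226,216), (198,280) and (98,268). The first looks smallest, so I'll measure them.

```bash
python3 - <<'E'
from h import *
im=cams.read_camera('top'); c=cam('top')
for n in ['tube','vise','handle_bar','lever','squeeze_point','pad_face','pad']:
    for d in finder.regions_of('top',n)[:4]:
        m=d['pixels'].astype(np.uint8); 
        r=cv2.minAreaRect(np.argwhere(m)[:,::-1].astype(np.float32))
        b=cv2.boxPoints(r)
        z={'tube':.06,'handle_bar':.127,'vise':.05}.get(n,.125)
        P=np.array([ray(c,q,z)[:2] for q in b])
        print(n,round(d['conf'],2),np.round(d['point']),int(m.sum()),'ctr',np.round(P.mean(0),3),'sides',np.round([np.linalg.norm(P[0]-P[1]),np.linalg.norm(P[1]-P[2])],3),'ang',np.round(np.degrees(np.arctan2(*(P[1]-P[0])[::-1])),1))
x=cv2.resize(im[110:260,180:430],None,fx=3.2,fy=3.2,interpolation=cv2.INTER_CUBIC); cv2.imwrite('pics/t1.png',x)
E
```

```text
tube 0.88 [225. 215.] 773 ctr [0.423 0.209] sides [0.132 0.043] ang -82.0
tube 0.81 [201. 280.] 2051 ctr [0.256 0.269] sides [0.075 0.194] ang -79.9
tube 0.74 [102. 269.] 2486 ctr [0.278 0.53 ] sides [0.211 0.087] ang -29.7
tube 0.23 [448. 150.] 808 ctr [ 0.612 -0.382] sides [0.104 0.07 ] ang -62.1
vise 0.64 [321. 153.] 5976 ctr [ 0.605 -0.041] sides [0.394 0.123] ang -83.9
handle_bar 0.71 [292. 146.] 194 ctr [0.595 0.044] sides [0.018 0.082] ang -83.1
squeeze_point 0.72 [447. 152.] 780 ctr [ 0.596 -0.353] sides [0.099 0.062] ang -62.2
squeeze_point 0.46 [265. 151.] 84 ctr [0.584 0.104] sides [0.01  0.046] ang -88.4
squeeze_point 0.43 [322. 150.] 6082 ctr [ 0.587 -0.032] sides [0.366 0.115] ang -84.4
pad_face 0.69 [317. 153.] 240 ctr [ 0.589 -0.015] sides [0.024 0.092] ang -82.3
pad_face 0.3 [299. 214.] 988 ctr [0.433 0.015] sides [0.087 0.085] ang -88.6
pad 0.55 [316. 153.] 297 ctr [ 0.589 -0.015] sides [0.026 0.097] ang -85.1
pad 0.43 [446. 152.] 868 ctr [ 0.596 -0.352] sides [0.101 0.067] ang -62.1
```

View pics/t1.png

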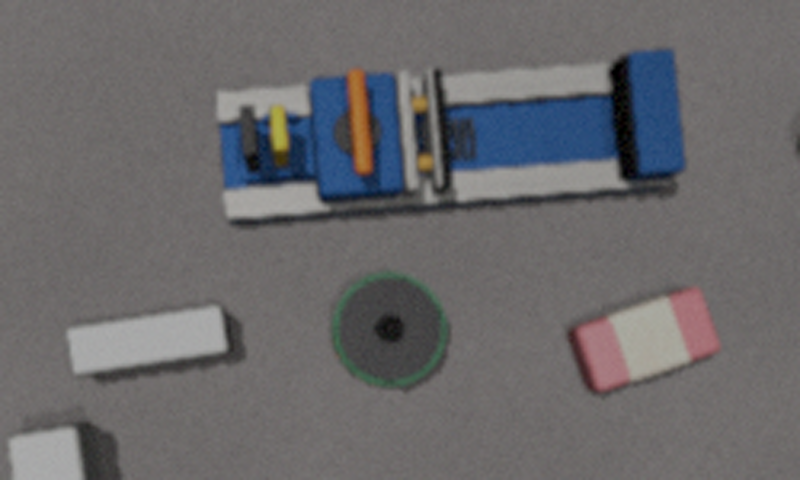

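The smallest tube is the one at (0.423, 0.209): it measures 132 x 43 mm, against 190 mm and longer for the others. The vise axis is about 96° yaw. I'll move above the tube for a closer look.

```bash
cat >> h.py <<'E'
def Rdown(yaw): # yaw of tool y axis in world (deg), tool x down
    a=np.radians(yaw); y=np.array([np.cos(a),np.sin(a),0]); x=np.array([0,0,-1.]); return np.column_stack([x,y,np.cross(x,y)])
def yawdeg(s): R=Rq(s['orientation']); return np.degrees(np.arctan2(R[1,1],R[0,1]))
def delta(pos,yaw,s=None):
    s=s or st(); R=Rq(s['orientation']); d=R.T@(np.array(pos)-s['tcp_pos']); rv=Rn.from_matrix(R.T@Rdown(yaw)).as_rotvec()
    print('delta',np.round(d,4).tolist(),'rv',np.round(rv,4).tolist(),'rows',round(max(np.linalg.norm(d)/.0625,np.degrees(np.linalg.norm(rv))/10.7),2)); return d,rv
def show():
    s=st(); R=Rq(s['orientation']); print('t',round(s['clock'],2),'tcp',np.round(s['tcp_pos'],4),'yaw',round(yawdeg(s),2),'tilt',np.round(R[:,0],4),'F',np.round(s['wrist_force'],1),'T',np.round(s['ft_torque'],2),'gap',round(s['finger_gap'],4),'q1,6',np.round([s['joint_pos'][0],s['joint_pos'][5]],3)); return s
E
python3 - <<'E'
from h import *
s=show()
for y in [8,188]: delta([.423,.209,.2],y,s)
# where would the tool camera see
p=cams.camera_params('wrist');print(np.round(p['mount'],3))
E
```

```text
t 0.55 tcp [0.1949 0.541  0.2313] yaw 70.19 tilt [ 1.e-04  0.e+00 -1.e+00] F [ 0.9 -0.8  0.3] T [ 0.07 -0.02 -0.04] gap 0.0853 q1,6 [1.085 1.431]
delta [0.0313, -0.235, 0.3271] rv [1.0854, -0.0, -0.0001] rows 6.46
delta [0.0313, -0.235, 0.3271] rv [-2.0562, 0.0001, -0.0] rows 11.01
[[-0.    -0.328  0.945 -0.143]
 [ 1.     0.     0.001  0.001]
 [-0.     0.945  0.328 -0.085]
 [ 0.     0.     0.     1.   ]]
```

Request:
{"name": "drive_tool", "arguments": {"moves": [[[0.006,-0.047,0.065,0.18,0,0,0],[0.012,-0.094,0.13,0.36,0,0,0],[0.018,-0.14,0.195,0.54,0,0,0],[0.024,-0.185,0.26,0.72,0,0,0],[0.03,-0.225,0.31,0.9,0,0,0]]]}}

```text
clock: 1.18
tcp_pos: [0.372, 0.2824, 0.2075]
orientation: [0.573, 0.415, 0.573, -0.414]
wrist_force: [1.1, 0.5, 0.7]
finger_gap: 0.0855
```

```bash
python3 - <<'E'
from h import *
s=show(); im=cams.read_camera('wrist'); cv2.imwrite('pics/w1.png',im)
delta([.423,.209,.2],8,s)
for d in finder.regions_of('wrist','tube')[:4]: print(d['conf'],d['point'],d['pixels'].sum(), cv2.boxPoints(cv2.minAreaRect(np.argwhere(d['pixels'])[:,::-1].astype(np.float32))).round().tolist())
E
```

```text
t 1.18 tcp [0.372  0.2824 0.2075] yaw 18.3 tilt [ 1.3e-03  7.0e-04 -1.0e+00] F [1.1 0.5 0.7] T [ 0.02 -0.12 -0.01] gap 0.0855 q1,6 [0.477 1.728]
delta [0.0076, 0.0254, 0.0857] rv [0.1798, -0.0004, -0.0014] rows 1.43
0.74 [143.2, 170.4] 17308 [[19.0, 191.0], [29.0, 113.0], [264.0, 142.0], [254.0, 220.0]]
```

View pics/w1.png

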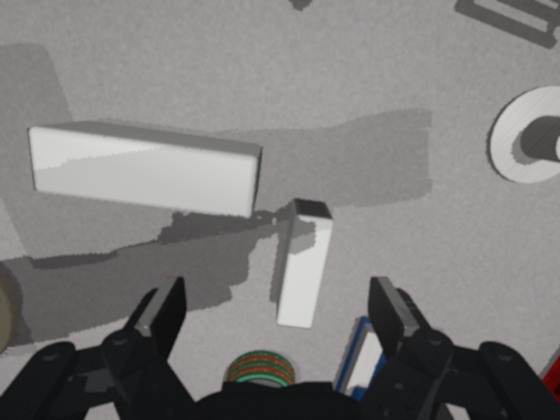

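The big tube is at (145,170), and the small tube's top face spans (293,217)-(331,221)-(311,327)-(278,325).

Request:
{"name": "drive_tool", "arguments": {"moves": [[[0.004,0.013,0.03,0.09,0,0,0],[0.008,0.025,0.03,0.18,0,0,0],[0.008,0.025,0.03,0.18,0,0,0],[0.008,0.025,0.03,0.18,0,0,0],[0.008,0.025,0.03,0.18,0,0,0]]]}}

```text
clock: 1.9
tcp_pos: [0.4062, 0.259, 0.1993]
orientation: [0.533, 0.465, 0.532, -0.465]
wrist_force: [-0.3, -0.1, -0.8]
finger_gap: 0.0852
```

```bash
python3 - <<'E'
from h import *
s=show(); im=cams.read_camera('wrist'); cv2.imwrite('pics/w2.png',cv2.resize(im[150:350,200:400],None,fx=3,fy=3,interpolation=cv2.INTER_CUBIC))
c=cam('wrist',s); 
for d in finder.regions_of('wrist','tube')[:4]: print(d['conf'],d['point'],d['pixels'].sum())
# predicted box
ct=np.array([.423,.209]); a=np.radians(98); u=np.array([np.cos(a),np.sin(a)]); v=np.array([-u[1],u[0]])
for z in (.06,0): print(np.round(proj(c,[[*(ct+i*.065*u+j*.02*v),z] for i,j in((1,1),(1,-1),(-1,-1),(-1,1))])).tolist())
E
```

```text
t 1.9 tcp [0.4062 0.259  0.1993] yaw 7.79 tilt [ 8.0e-04 -1.3e-03 -1.0e+00] F [-0.3 -0.1 -0.8] T [-0.01  0.01  0.01] gap 0.0852 q1,6 [0.402 1.837]
0.61 [288.7, 238.6] 5249
0.61 [114.4, 165.0] 16847
[[265.0, 186.0], [309.0, 186.0], [305.0, 307.0], [267.0, 307.0]]
[[266.0, 172.0], [303.0, 172.0], [301.0, 277.0], [268.0, 277.0]]
```

View pics/w2.png

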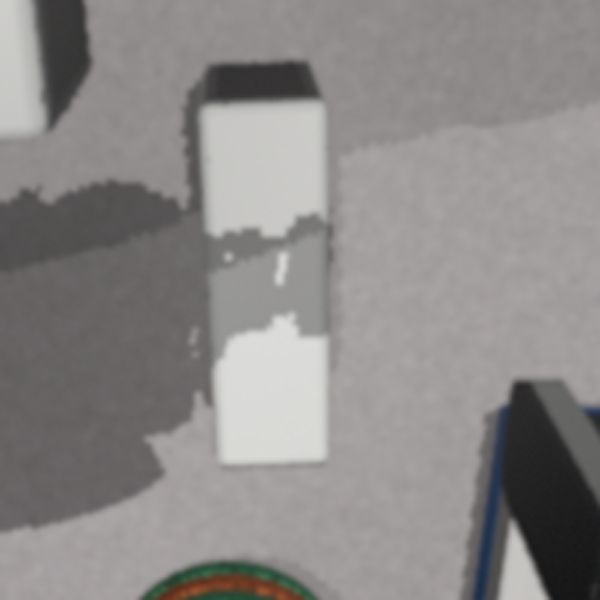

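Corners of the tube top in the full image: (267,184), (308.7,183.3), (309.3,304.3), (272.7,305).

```bash
python3 - <<'E'
from h import *
s=show(); c=cam('wrist',s)
P=np.array([ray(c,q,.06)[:2] for q in [(267,184.3),(308.7,183.3),(309.3,304.3),(272.7,305)]])
print(P.round(4), P.mean(0), [np.linalg.norm(P[i]-P[i-1]).round(4) for i in range(4)])
u=(P[0]+P[1]-P[2]-P[3]); ang=np.degrees(np.arctan2(u[1],u[0])); print('long ang',ang)
print(ang-90); delta([*P.mean(0),.1],ang-90,s); delta([*P.mean(0),.02],ang-90,s)
E
```

```text
t 2.0 tcp [0.4063 0.2589 0.1993] yaw 7.76 tilt [ 0.001  -0.0013 -1.    ] F [ 0.5 -0.1  0.8] T [-0.02 -0.03  0.  ] gap 0.0853 q1,6 [0.402 1.837]
[[0.3964 0.2722]
 [0.4336 0.2782]
 [0.4558 0.1514]
 [0.4183 0.1454]] [0.42600172 0.21179976] [np.float64(0.1286), np.float64(0.0377), np.float64(0.1287), np.float64(0.0379)]
long ang 99.87867600152538
9.878676001525378
delta [0.0994, 0.0131, 0.0492] rv [-0.037, 0.0014, -0.0008] rows 1.79
delta [0.1794, 0.013, 0.0491] rv [-0.037, 0.0014, -0.0008] rows 2.98
```

Request:
{"name": "drive_tool", "arguments": {"moves": [[[0.0,0.013,0.049,-0.037,0,0,0],[0.06,0.013,0.049,-0.037,0,0,0],[0.12,0.013,0.049,-0.037,0,0,0],[0.172,0.013,0.049,-0.037,0,0,0],[0.174,0.013,0.049,-0.037,0,0,0]]], "squeeze": 40}}

```text
clock: 2.62
tcp_pos: [0.4222, 0.2109, 0.0224]
orientation: [0.54, 0.452, 0.542, -0.457]
wrist_force: [-0.7, -0.5, 0.2]
finger_gap: 0.0856
```

Request:
{"name": "drive_tool", "arguments": {"moves": [[[0,0,0,0,0,0,200],[0,0,0,0,0,0,200],[0,0,0,0,0,0,200],[0,0,0,0,0,0,200],[0,0,0,0,0,0,200]]], "squeeze": 40}}

```text
clock: 3.25
tcp_pos: [0.4242, 0.2116, 0.0246]
orientation: [0.541, 0.454, 0.541, -0.456]
wrist_force: [-0.5, -0.6, 7.5]
finger_gap: 0.0393
```

```bash
python3 - <<'E'
from h import *
s=show(); delta([.424,.211,.2],10,s)
E
```

```text
t 3.25 tcp [0.4242 0.2116 0.0246] yaw 9.92 tilt [-0.0023 -0.0023 -1.    ] F [-0.5 -0.6  7.5] T [ 0.06 -0.03 -0.02] gap 0.0393 q1,6 [0.294 1.692]
delta [-0.1754, -0.0008, 0.0009] rv [-0.0014, 0.0018, 0.0027] rows 2.81
```

Request:
{"name": "drive_tool", "arguments": {"moves": [[[-0.05,0,0,0,0,0,200],[-0.11,0,0,-0.18,0,0,200],[-0.17,0,0,-0.36,0,0,200],[-0.2,0,0.04,-0.54,0,0,200],[-0.2,0,0.1,-0.72,0,0,200]]]}}

```text
clock: 3.88
tcp_pos: [0.4429, 0.1206, 0.2284]
orientation: [0.667, 0.239, 0.664, -0.239]
wrist_force: [1.6, -0.4, -4.2]
finger_gap: 0.0393
```

```bash
python3 - <<'E'
from h import *
s=show(); delta([.49,-.03,.24],96,s)
E
```

```text
t 3.88 tcp [0.4429 0.1206 0.2284] yaw 50.44 tilt [ 0.0047 -0.0015 -1.    ] F [ 1.6 -0.4 -4.2] T [-0.04 -0.07  0.03] gap 0.0393 q1,6 [0.092 0.782]
delta [-0.0111, -0.0861, 0.1323] rv [-0.7952, 0.0051, 0.0001] rows 4.26
```

Request:
{"name": "drive_tool", "arguments": {"moves": [[[-0.01,-0.02,0.03,-0.18,0,0,200],[-0.011,-0.045,0.07,-0.36,0,0,200],[-0.011,-0.07,0.11,-0.54,0,0,200],[-0.011,-0.086,0.132,-0.72,0.004,0,200],[-0.011,-0.086,0.132,-0.795,0.005,0,200]]]}}

```text
clock: 4.5
tcp_pos: [0.4901, -0.0318, 0.2399]
orientation: [0.706, -0.037, 0.706, 0.037]
wrist_force: [-0.9, 1.5, -4.0]
finger_gap: 0.0398
```

```bash
python3 - <<'E'
from h import *
s=show(); im=cams.read_camera('wrist'); s2=show(); cv2.imwrite('pics/w3.png',im)
c=cam('wrist',s)
E
```

```text
t 4.5 tcp [ 0.4901 -0.0318  0.2399] yaw 95.98 tilt [-0.e+00 -4.e-04 -1.e+00] F [-0.9  1.5 -4. ] T [0.05 0.02 0.03] gap 0.0398 q1,6 [-0.228 -0.333]
t 4.55 tcp [ 0.4897 -0.0309  0.2399] yaw 96.13 tilt [-5.e-04  1.e-04 -1.e+00] F [-0.7  0.3 -4.1] T [-0.02  0.03  0.02] gap 0.0392 q1,6 [-0.227 -0.334]
```

View pics/w3.png

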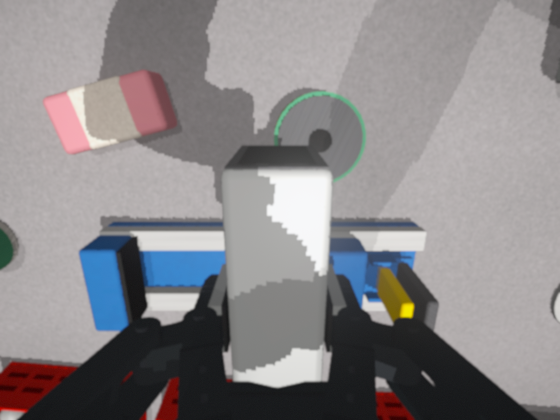

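```bash
python3 - <<'E'
import cv2,numpy as np
im=cv2.imread('pics/w3.png')
a=cv2.resize(im[205:345,70:170],None,fx=4,fy=4,interpolation=cv2.INTER_CUBIC);b=cv2.resize(im[205:345,340:440],None,fx=4,fy=4,interpolation=cv2.INTER_CUBIC)
cv2.imwrite('pics/w3z.png',np.hstack([a,b]))
E
```

```text
(no output)
```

View pics/w3z.png

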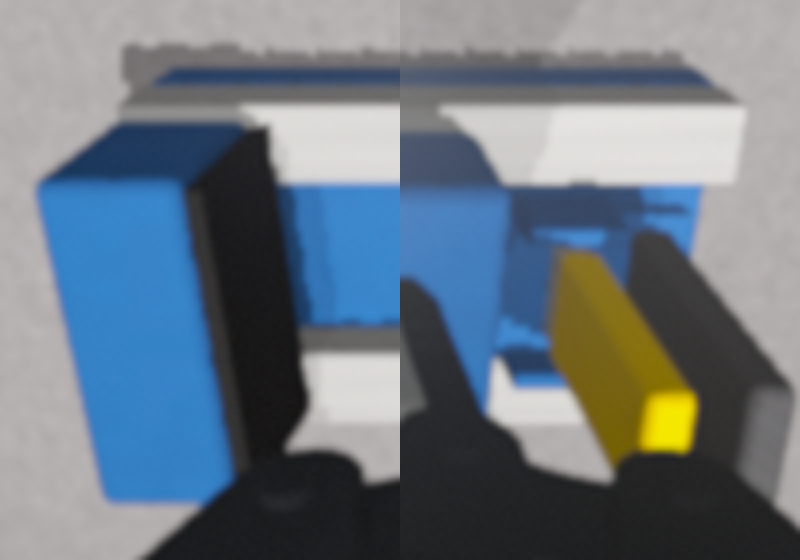

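```bash
cat >> h.py <<'E'
def vise(o,a): # returns fn vise->world
    a=np.radians(a); ex=np.array([np.cos(a),np.sin(a),0]); ey=np.array([-ex[1],ex[0],0]); return lambda p: np.array([o[0],o[1],0])+p[0]*ex+p[1]*ey+np.array([0,0,p[2]])
E
python3 - <<'E'
from h import *
s=show(); c=cam('wrist',s)
A=ray(c,(100.5,231.5),.035);B=ray(c,(426.25,231.5),.035);print(A,B,np.linalg.norm(A-B),np.degrees(np.arctan2(*(B-A)[1::-1])))
for q,z in [((80,251.75),.08),((116.25,250.75),.08),((121.25,250),.08),((131.25,321),.08),((96.25,330),.08),((401.25,303.75),.125),((414.25,303.75),.125),((427.5,302.5),.125),((437.5,302.5),.125)]: print(q,z,ray(c,q,z).round(4))
from scipy.optimize import least_squares
pts=[((100.5,231.5),(-.1925,.055,.035)),((426.25,231.5),(.1925,.055,.035)),((121.25,250),(-.13,.049,.079)),((131.25,321),(-.13,-.049,.079)),((116.25,250.75),(None,.05,.08))]
pts=pts[:4]
f=lambda v:(proj(c,[vise(v[:2],v[2])(p) for _,p in pts])-[q for q,_ in pts]).ravel()
r=least_squares(f,[.6,-.03,96],x_scale=[.01,.01,1]); print(r.x,r.fun.round(1))
E
```

```text
t 4.55 tcp [ 0.4897 -0.0309  0.2399] yaw 96.13 tilt [-5.e-04  1.e-04 -1.e+00] F [-0.7  0.3 -4.1] T [-0.02  0.03  0.02] gap 0.0392 q1,6 [-0.227 -0.334]
[ 0.57184551 -0.22841702  0.035     ] [0.53105829 0.15139803 0.035     ] 0.3819987840974309 96.12933694966678
(80, 251.75) 0.08 [ 0.5758 -0.2268  0.08  ]
(116.25, 250.75) 0.08 [ 0.5706 -0.1891  0.08  ]
(121.25, 250) 0.08 [ 0.5692 -0.1839  0.08  ]
(131.25, 321) 0.08 [ 0.6578 -0.1772  0.08  ]
(96.25, 330) 0.08 [ 0.6745 -0.2175  0.08  ]
(401.25, 303.75) 0.125 [0.5734 0.0979 0.125 ]
(414.25, 303.75) 0.125 [0.5721 0.1101 0.125 ]
(427.5, 302.5) 0.125 [0.5694 0.1222 0.125 ]
(437.5, 302.5) 0.125 [0.5684 0.1316 0.125 ]
[ 6.04430147e-01 -4.30409971e-02  9.50372875e+01] [-10.1  -5.1  -6.6   0.7   7.2  -1.6   8.5   5.1]
```

```bash
python3 - <<'E'
from h import *
s=show(); c=cam('wrist',s)
pts=[((100.5,231.5),(-.175,.055,.035)),((426.25,231.5),(.21,.055,.035)),((121.25,250),(-.13,.049,.079)),((131.25,321),(-.13,-.049,.079)),((80,251.75),(-.175,.05,.08)),((96.25,330),(-.175,-.05,.08))]
for fac in (0,1):
  def f(v):
    P=[]
    for q,p in pts:
        p=list(p)
        if p[0]==-.175: p[0]=v[3]
        if p[0]==.21: p[0]=v[3]+.385
        P.append(vise(v[:2],v[2])(p))
    return (proj(c,P)-[q for q,_ in pts]).ravel()
  r=least_squares(f,[.6,-.03,96,-.175],x_scale=[.01,.01,1,.01]) if fac else None
  if fac==0:
    from scipy.optimize import least_squares
print(r.x,r.fun.round(1))
V=vise(r.x[:2],r.x[2])
for n,p in dict(handle=(.104,0,.12),pad=(.03,0,.0575),place=(-.085,0,.06)).items(): print(n,V(p).round(4))
# lever/post in vise coords
a=np.radians(r.x[2]); 
for q in [(.5734,.0979),(.5721,.1101),(.5694,.1222),(.5684,.1316)]:
    d=np.array(q)-r.x[:2]; print(d@[np.cos(a),np.sin(a)], d@[-np.sin(a),np.cos(a)])
E
```

```text
t 4.55 tcp [ 0.4897 -0.0309  0.2399] yaw 96.13 tilt [-5.e-04  1.e-04 -1.e+00] F [-0.7  0.3 -4.1] T [-0.02  0.03  0.02] gap 0.0392 q1,6 [-0.227 -0.334]
[ 6.06381527e-01 -5.17068465e-02  9.56633997e+01 -1.72273947e-01] [-0.3 -2.5  2.7 -0.  -1.5  0.5  1.6  6.9 -1.4 -2.  -0.7 -1.1]
handle [0.5961 0.0518 0.12  ]
pad [ 0.6034 -0.0219  0.0575]
place [ 0.6148 -0.1363  0.06  ]
0.15213133947306579 0.018056722381690468
0.1644000782990165 0.018146430913113274
0.17670746297277018 0.019639174190523433
0.18616026389753193 0.019706662536354176
```

```bash
cat >> h.py <<'E'
VO=np.array([.6064,-.0517]); VA=95.9; V=vise(VO,VA)
def tov(p):
    a=np.radians(VA); d=np.array(p[:2])-VO; return np.array([d@[np.cos(a),np.sin(a)], d@[-np.sin(a),np.cos(a)]]).round(4)
E
python3 - <<'E'
from h import *
s=show(); p=V((-.082,0,.16)); delta(p,VA,s); print(p)
E
```

```text
t 4.55 tcp [ 0.4897 -0.0309  0.2399] yaw 96.13 tilt [-5.e-04  1.e-04 -1.e+00] F [-0.7  0.3 -4.1] T [-0.02  0.03  0.02] gap 0.0392 q1,6 [-0.227 -0.334]
delta [0.0798, -0.1152, 0.1136] rv [0.004, -0.0005, -0.0001] rows 2.89
[ 0.61482899 -0.13326563  0.16      ]
```

Request:
{"name": "drive_tool", "arguments": {"moves": [[[0.02,-0.04,0.035,0.004,0,0,200],[0.04,-0.08,0.075,0.004,0,0,200],[0.065,-0.115,0.1136,0.004,0,0,200],[0.08,-0.1152,0.1136,0.004,0,0,200],[0.08,-0.1152,0.1136,0.004,0,0,200]]]}}

```text
clock: 5.18
tcp_pos: [0.613, -0.1323, 0.1577]
orientation: [0.704, -0.035, 0.708, 0.037]
wrist_force: [-0.5, 0.2, -3.2]
finger_gap: 0.0398
```

```bash
python3 - <<'E'
from h import *
s=show(); print(tov(s['tcp_pos'])); delta(V((-.082,0,.062)),VA,s); im=cams.read_camera('wrist'); cv2.imwrite('pics/w4.png',im); im=cams.read_camera('top'); cv2.imwrite('pics/t4.png',cv2.resize(im[90:260,200:430],None,fx=3.2,fy=3.2))
E
```

```text
t 5.17 tcp [ 0.613  -0.1323  0.1577] yaw 95.87 tilt [-0.0055  0.0021 -1.    ] F [-0.5  0.2 -3.2] T [ 0.02  0.07 -0.01] gap 0.0398 q1,6 [-0.341 -0.443]
[-0.0809  0.0018]
delta [0.0957, -0.0014, 0.0023] rv [-0.0005, -0.0053, -0.0026] rows 1.53
```

View pics/w4.png

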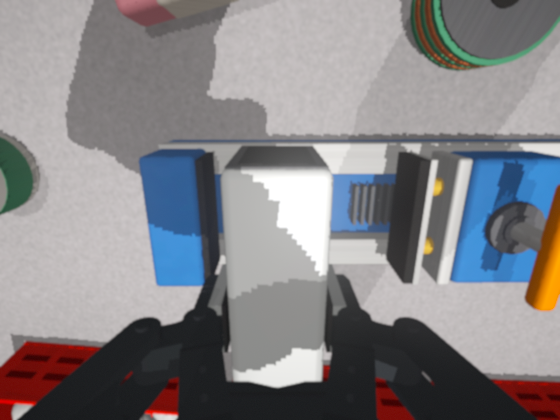

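View pics/t4.png

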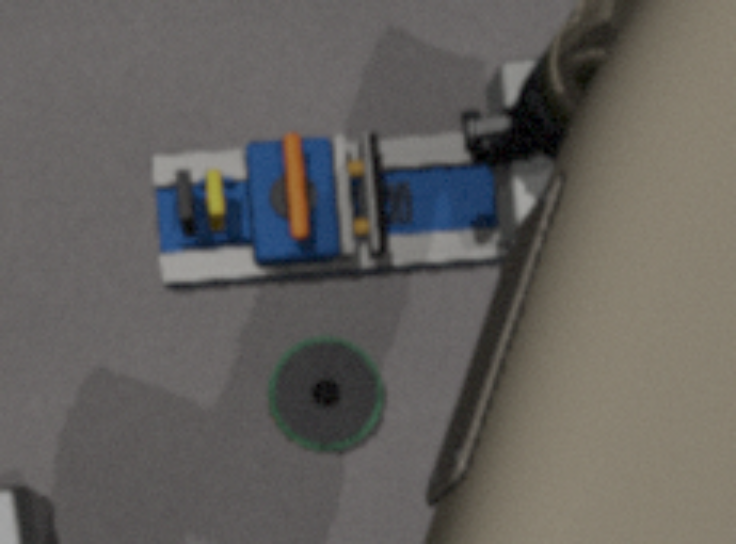

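```bash
python3 - <<'E'
from h import *
s=st(); c=cam('wrist',s); im=cv2.imread('pics/w4.png'); im=cv2.resize(im,None,fx=2,fy=2,interpolation=cv2.INTER_CUBIC)
def L(ps,col):
    q=proj(c,[V(p) for p in ps])*2; cv2.polylines(im,[q.round().astype(int)],False,col,1)
L([(-.13,.049,.079),(-.13,-.049,.079)],(0,255,0)); L([(.03,.049,.079),(.03,-.049,.079)],(0,255,0)); L([(-.17,.055,.035),(.21,.055,.035)],(0,0,255)); L([(-.17,-.055,.035),(.21,-.055,.035)],(0,0,255))
L([(.104,0,.127-.007),(.104,0,.06)],(255,0,255)); L([(-.175,.05,.08),(-.13,.05,.08)],(0,255,0))
# tube top outline in tool frame
R=Rq(s['orientation']); 
tp=[np.array(s['tcp_pos'])+R@np.array([-.035,a*.02,b*.065]) for a,b in((1,1),(1,-1),(-1,-1),(-1,1),(1,1))]
cv2.polylines(im,[(proj(c,tp)*2).round().astype(int)],False,(255,0,0),1)
cv2.imwrite('pics/w4o.png',im[200:800,240:1040])
E
```

```text
(no output)
```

View pics/w4o.png

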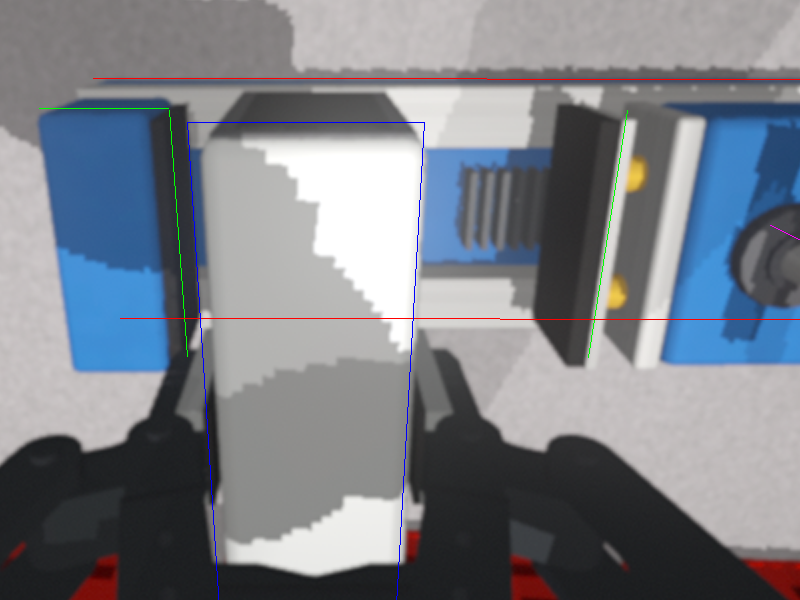

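```bash
python3 - <<'E'
from h import *
from scipy.optimize import least_squares
sa=dict(tcp_pos=[.4899,-.0312,.2399],orientation=None)
p=cams.camera_params('wrist'); M=np.array(p['mount']);K=np.array(p['mtx'])
def mk(pos,yaw,R=None):
    T=np.eye(4); T[:3,:3]=Rdown(yaw) if R is None else R; T[:3,3]=pos; W=np.linalg.inv(T@M); return K,W[:3,:3],W[:3,3]
s=st(); cA=mk([.4899,-.0312,.2399],96.05); cB=cam('wrist',s)
N=None
A=[((100.5,231.5),('L',.055,.035)),((426.25,231.5),('Rr',.055,.035)),((121.25,250),(-.13,.049,.079)),((80,251.75),('L',.05,.08)),((96.25,330),('L',-.05,.08))]
B=[((140,157.5),('L',.05,.08)),((157.5,285),('L',-.05,.08)),((429,159),(.03,.049,.079)),((413.5,282.5),(.03,-.049,.079)),((163,146),(N,.055,.035)),((350,145.5),(N,.055,.035)),((375,263.5),(N,-.055,.035))]
def f(v,off=True):
    r=[]
    for c,pts in((cA,A),(cB,B)):
        for q,pp in pts:
            pp=list(pp)
            if pp[0] in('L','Rr'): pp[0]=v[3]+(.385 if pp[0]=='Rr' else 0)
            if pp[0] is None:
                e=[proj(c,vise(v[:2],v[2])([x,pp[1],pp[2]]))[0] for x in(-.15,.15)]
                r.append(np.interp(q[0],[e[0][0],e[1][0]],[e[0][1],e[1][1]])+v[5]-q[1]); continue
            d=proj(c,vise(v[:2],v[2])(pp))[0]+v[4:6]-q; r+=list(d)
    return np.array(r+[v[4]/3,v[5]/3])
r=least_squares(f,[.606,-.05,96,-.175,0,0],x_scale=[.01,.01,1,.01,1,1]); print(r.x.round(4)); print(r.fun.round(1))
# top camera
im=cv2.imread('pics/top0.png'); cv2.imwrite('pics/t0z.png',cv2.resize(im[115:195,235:405],None,fx=4.7,fy=4.7,interpolation=cv2.INTER_CUBIC))
c=cam('top')
im2=cv2.resize(im[115:195,235:405],None,fx=4.7,fy=4.7,interpolation=cv2.INTER_CUBIC)
for o,a,col in((VO,VA,(0,255,0)),(r.x[:2],r.x[2],(0,0,255))):
    W=vise(o,a)
    for ps in [[(-.172,.055,.035),(.213,.055,.035),(.213,-.055,.035),(-.172,-.055,.035)],[(-.13,.05,.08),(-.13,-.05,.08),(-.173,-.05,.08),(-.173,.05,.08),(-.13,.05,.08)],[(.104,.04,.127),(.104,-.04,.127)]]:
        q=(proj(c,[W(x) for x in ps])-[235,115]+.5)*4.7; cv2.polylines(im2,[q.round().astype(int)],False,col,1)
cv2.imwrite('pics/t0z.png',im2)
E
```

```text
[ 6.13200e-01 -5.46000e-02  9.59183e+01 -1.74200e-01  3.48620e+00
 -3.56350e+00]
[-0.2 -0.4  1.   0.3 -0.1  3.  -1.5  0.7 -0.1  0.5  0.2  2.2  0.5 -1.5
  1.5  1.9 -1.7 -0.7 -2.3 -1.8 -1.6  1.2 -1.2]
```

View pics/t0z.png

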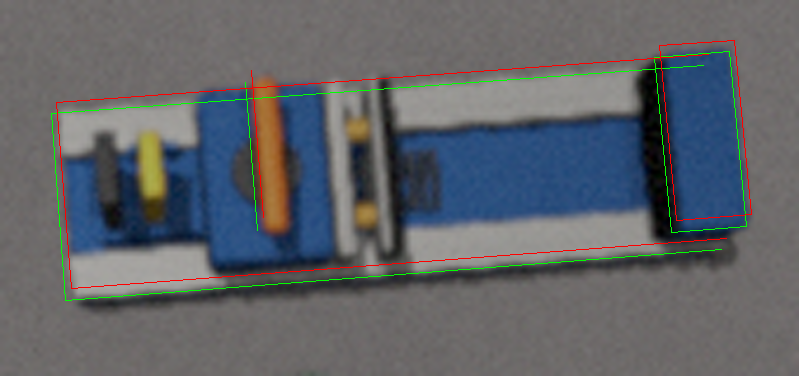

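Both estimates agree to within a few mm, and the top view falls between them. I'll use origin (0.609, -0.053) and 95.9°.

```bash
sed -i 's/VO=np.array(.*VA=95.9/VO=np.array([.609,-.053]); VA=95.9/' h.py; python3 - <<'E'
from h import *
s=show(); print(tov(s['tcp_pos'])); delta(V((-.082,0.001,.063)),VA,s)
E
```

```text
t 5.28 tcp [ 0.6141 -0.1323  0.1607] yaw 95.93 tilt [-7.e-04  3.e-04 -1.e+00] F [ 0.3 -0.2 -2.5] T [ 0.   -0.05  0.  ] gap 0.0393 q1,6 [-0.34  -0.443]
[-0.0794  0.0031]
delta [0.0977, -0.0026, 0.0021] rv [0.0004, -0.0007, -0.0004] rows 1.56
```

Request:
{"name": "drive_tool", "arguments": {"moves": [[[0.03,-0.0026,0.002,0,0,0,200],[0.06,-0.0026,0.002,0,0,0,200],[0.085,-0.0026,0.002,0,0,0,200],[0.096,-0.0026,0.002,0,0,0,200],[0.098,-0.0026,0.002,0,0,0,200]]]}}

```text
clock: 5.9
tcp_pos: [0.6163, -0.1342, 0.0637]
orientation: [0.706, -0.037, 0.706, 0.037]
wrist_force: [0.3, 0.4, -3.4]
finger_gap: 0.0394
```

```bash
python3 - <<'E'
from h import *
s=show(); print(tov(s['tcp_pos'])); delta(V((-.082,0.001,.060)),VA,s)
im=cams.read_camera('wrist'); cv2.imwrite('pics/w5.png',im)
im=cams.read_camera('scene'); cv2.imwrite('pics/s5.png',cv2.resize(im[160:340,200:380],None,fx=3.3,fy=3.3,interpolation=cv2.INTER_CUBIC))
E
```

```text
t 5.9 tcp [ 0.6163 -0.1342  0.0637] yaw 95.96 tilt [ 1.e-04  0.e+00 -1.e+00] F [ 0.3  0.4 -3.4] T [ 0.03  0.02 -0.02] gap 0.0394 q1,6 [-0.342 -0.446]
[-0.0815  0.0011]
delta [0.0037, -0.0005, 0.0001] rv [0.001, 0.0001, 0.0] rows 0.06
```

View pics/w5.png

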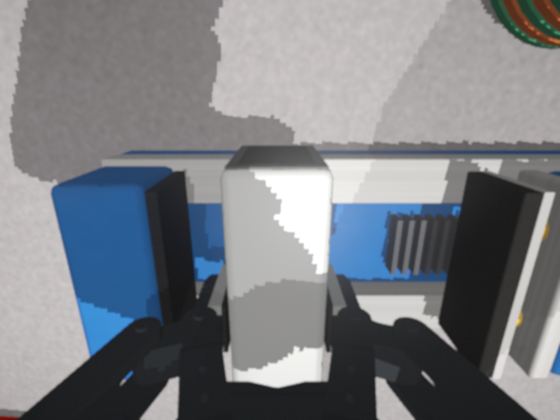

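View pics/s5.png

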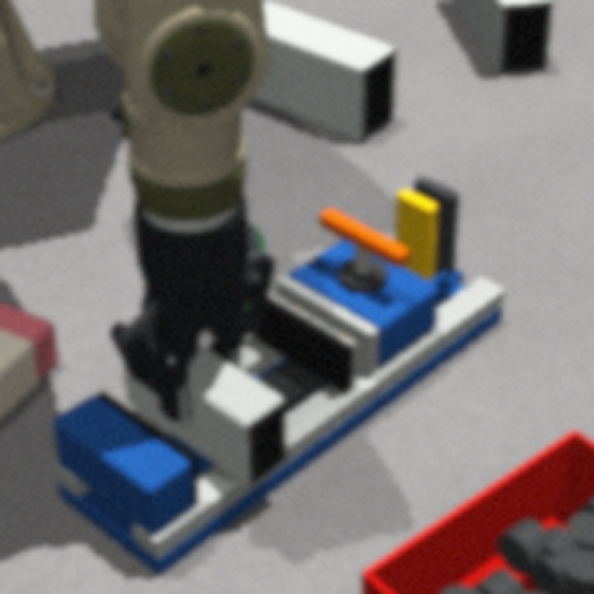

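```bash
python3 - <<'E'
from h import *
s=st(); c=cam('wrist',s); im=cv2.imread('pics/w5.png')
cv2.imwrite('pics/w5z.png',cv2.resize(im[135:235,50:250],None,fx=4,fy=4,interpolation=cv2.INTER_CUBIC))
cv2.imwrite('pics/w5y.png',cv2.resize(im[135:390,400:560],None,fx=2.3,fy=2.3,interpolation=cv2.INTER_CUBIC))
for dv in (0,3.5):
  for q,z in [((275,167),.097),((275,167),.095),((275,147),.0375)]: print(dv,q,z,tov(ray(c,(q[0],q[1]+dv),z)))
E
```

```text
0 (275, 167) 0.097 [-0.0814  0.0631]
0 (275, 167) 0.095 [-0.0814  0.0627]
0 (275, 147) 0.0375 [-0.0817  0.0618]
3.5 (275, 167) 0.097 [-0.0814  0.0618]
3.5 (275, 167) 0.095 [-0.0814  0.0614]
3.5 (275, 147) 0.0375 [-0.0817  0.06  ]
```

View pics/w5z.png

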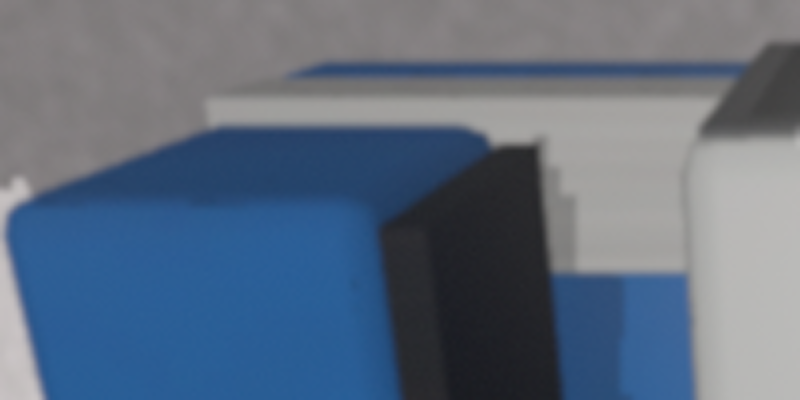

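View pics/w5y.png

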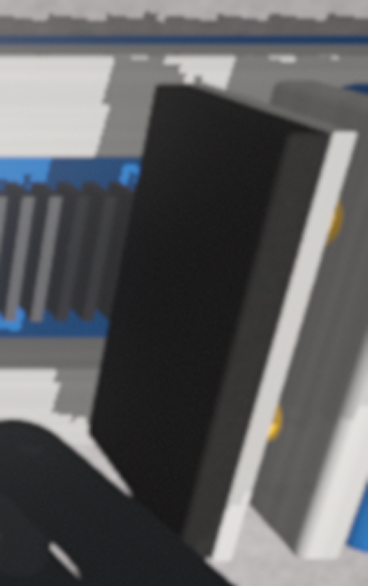

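```bash
python3 - <<'E'
from h import *
s=st(); c=cam('wrist',s)
for q,z in [((156.25,193),.079),((526,191.5),.079),((101.5,159.5),.035),((225,159.5),.035),((400,159.5),.035),((275,168.5),.095),((185,171),.0365)]: print(q,z,tov(ray(c,q,z)))
E
```

```text
(156.25, 193) 0.079 [-0.1307  0.0486]
(526, 191.5) 0.079 [0.0223 0.0494]
(101.5, 159.5) 0.035 [-0.1749  0.0547]
(225, 159.5) 0.035 [-0.1086  0.0548]
(400, 159.5) 0.035 [-0.0146  0.0549]
(275, 168.5) 0.095 [-0.0814  0.0621]
(185, 171) 0.0365 [-0.1302  0.0488]
```

Request:
{"name": "drive_tool", "arguments": {"moves": [[[0.002,0,0,0,0,0,200],[0.0035,0,0,0,0,0,200],[0.0042,0,0,0,0,0,200],[0.0042,0,0,0,0,0,92],[0.0042,0,0,0,0,0,92]]]}}

```text
clock: 6.62
tcp_pos: [0.6176, -0.1349, 0.0606]
orientation: [0.707, -0.037, 0.705, 0.036]
wrist_force: [0.3, 0.9, -0.2]
finger_gap: 0.0544
```

```bash
python3 - <<'E'
from h import *
s=show(); delta(V((-.082,0.001,.22)),VA,s)
E
```

```text
t 6.62 tcp [ 0.6176 -0.1349  0.0606] yaw 95.94 tilt [ 2.5e-03 -9.0e-04 -1.0e+00] F [ 0.3  0.9 -0.2] T [-0.01 -0.02  0.03] gap 0.0544 q1,6 [-0.342 -0.446]
delta [-0.1594, 0.0001, -0.0007] rv [0.0007, 0.0024, 0.0011] rows 2.55
```

Request:
{"name": "drive_tool", "arguments": {"moves": [[[-0.04,0,0,0,0,0,92],[-0.09,0,0,0,0,0,92],[-0.14,0,0,0,0,0,92],[-0.16,0.05,0,0,0,0,92],[-0.16,0.11,0,0,0,0,92]]]}}

```text
clock: 7.25
tcp_pos: [0.6075, -0.0256, 0.2236]
orientation: [0.709, -0.036, 0.703, 0.035]
wrist_force: [0.9, 0.7, -0.6]
finger_gap: 0.0543
```

```bash
python3 - <<'E'
from h import *
s=show(); im=cams.read_camera('wrist'); cv2.imwrite('pics/w6.png',im); delta(V((.165,0.00,.19)),VA,s)
E
```

```text
t 7.25 tcp [ 0.6075 -0.0256  0.2236] yaw 95.77 tilt [ 0.0087 -0.0019 -1.    ] F [ 0.9  0.7 -0.6] T [ 0.06 -0.04  0.02] gap 0.0543 q1,6 [-0.174 -0.275]
delta [0.0332, 0.1377, -0.0019] rv [-0.0022, 0.0085, 0.0028] rows 2.27
```

View pics/w6.png

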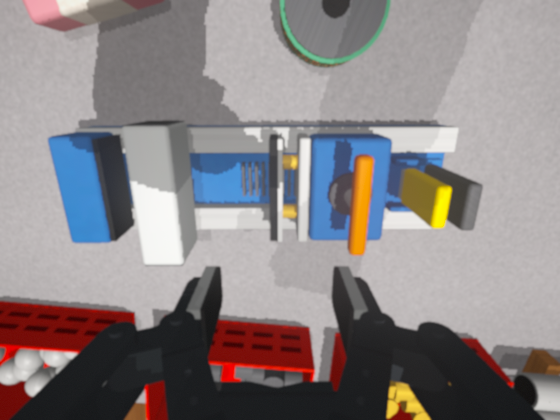

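The tube stands on the rails near the fixed jaw. I'll look over the lever and post (at (440,200)) next.

Request:
{"name": "drive_tool", "arguments": {"moves": [[[0.0,0.05,0,0,0.0085,0.003,92],[0.01,0.1,0,0,0.0085,0.003,92],[0.02,0.1377,0,0,0.0085,0.003,92],[0.025,0.1377,-0.002,0,0.0085,0.003,92],[0.025,0.1377,-0.002,0,0.0085,0.003,92]]]}}

```text
clock: 7.92
tcp_pos: [0.5882, 0.1188, 0.1979]
orientation: [0.705, -0.037, 0.707, 0.04]
wrist_force: [0.2, 0.0, 0.4]
finger_gap: 0.0544
```

```bash
python3 - <<'E'
from h import *
s=show(); im=cams.read_camera('wrist'); c=cam('wrist',s)
z=cv2.resize(im,None,fx=2,fy=2,interpolation=cv2.INTER_CUBIC)
for x in (.14,.16,.18):
    q=proj(c,[V((x,.019,.125)),V((x,-.019,.125))])*2; cv2.line(z,tuple(map(int,q[0].round())),tuple(map(int,q[1].round())),(0,255,0),1); print(x,(q/2).round(1).tolist())
cv2.imwrite('pics/w7.png',z[240:840,160:960])
E
```

```text
t 7.92 tcp [0.5882 0.1188 0.1979] yaw 96.21 tilt [-0.0041  0.0048 -1.    ] F [0.2 0.  0.4] T [-0.03  0.01  0.01] gap 0.0544 q1,6 [ 0.063 -0.045]
0.14 [[227.5, 203.3], [229.8, 252.1]]
0.16 [[255.9, 203.4], [256.7, 252.2]]
0.18 [[284.2, 203.5], [283.5, 252.2]]
```

View pics/w7.png

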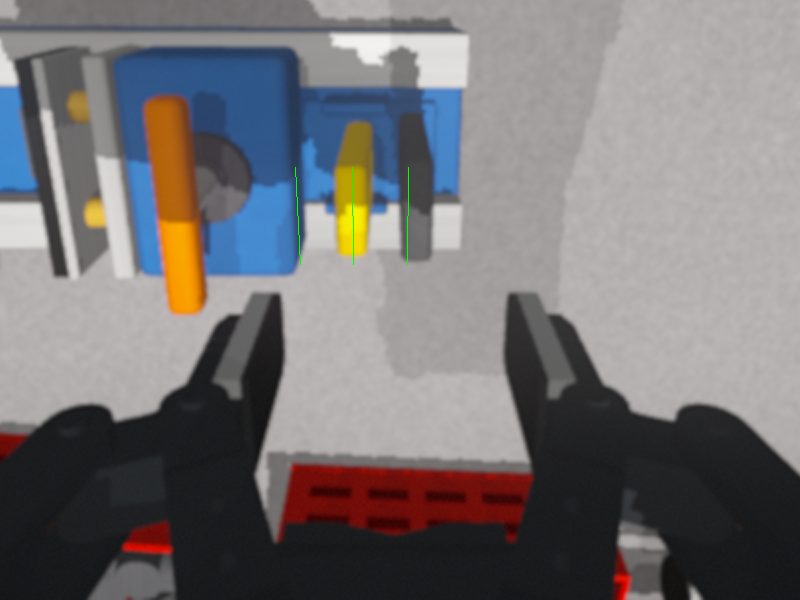

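```bash
python3 - <<'E'
from h import *
s=show(); c=cam('wrist',s)
f=lambda x,y,z:print((x,y),tov(ray(c,((x+160)/2,(y+240)/2),z)))
f(300,150,.08); f(168,100,.127); f(188,310,.127);f(175,205,.127);f(353,210,.125);f(417,210,.125)
delta(V((.172,0,.087)),VA,s)
E
```

```text
t 7.97 tcp [0.5885 0.1184 0.1982] yaw 96.16 tilt [-0.0035  0.005  -1.    ] F [0.4 0.2 0.2] T [-0.04 -0.02  0.  ] gap 0.0545 q1,6 [ 0.062 -0.045]
(300, 150) [0.135  0.0118]
(168, 100) [0.098  0.0426]
(188, 310) [ 0.0968 -0.0378]
(175, 205) [0.0964 0.0047]
(353, 210) [0.1597 0.0022]
(417, 210) [0.1828 0.0022]
delta [0.1112, -0.0012, 0.003] rv [0.0045, -0.0029, -0.0053] rows 1.78
```

Request:
{"name": "drive_tool", "arguments": {"moves": [[[0.04,-0.0012,0.003,0.0045,-0.003,-0.005,92],[0.08,-0.0012,0.003,0.0045,-0.003,-0.005,92],[0.105,-0.0012,0.003,0.0045,-0.003,-0.005,92],[0.111,-0.0012,0.003,0.0045,-0.003,-0.005,92],[0.111,-0.0012,0.003,0.0045,-0.003,-0.005,92]]], "squeeze": 25}}

```text
clock: 8.6
tcp_pos: [0.5919, 0.1172, 0.0879]
orientation: [0.706, -0.036, 0.706, 0.036]
wrist_force: [-0.7, -0.5, -0.7]
finger_gap: 0.0544
```

```bash
python3 - <<'E'
from h import *
s=show(); print(tov(s['tcp_pos'])); im=cams.read_camera('wrist'); cv2.imwrite('pics/w8.png',im)
E
```

```text
t 8.6 tcp [0.5919 0.1172 0.0879] yaw 95.82 tilt [ 7.e-04  3.e-04 -1.e+00] F [-0.7 -0.5 -0.7] T [-0.01 -0.    0.03] gap 0.0544 q1,6 [ 0.062 -0.039]
[ 0.171  -0.0005]
```

View pics/w8.png

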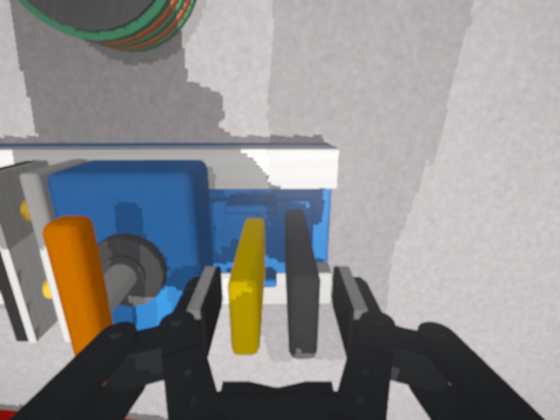

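The fingers straddle the lever (248) and post (300). Closing now.

Request:
{"name": "drive_tool", "arguments": {"moves": [[[0,0.001,0,0,0,0,200],[0,0.002,0,0,0,0,220],[0,0.003,0,0,0,0,220],[0,0.003,0,0,0,0,220],[0,0.003,0,0,0,0,220]]], "squeeze": 25}}

```text
clock: 9.28
tcp_pos: [0.5934, 0.1197, 0.0909]
orientation: [0.708, -0.037, 0.704, 0.035]
wrist_force: [-0.8, -1.7, 6.4]
finger_gap: 0.0268
```

```bash
python3 - <<'E'
from h import *
s=show(); print(tov(s['tcp_pos'])); im=cams.read_camera('wrist'); cv2.imwrite('pics/w9.png',im)
a=np.radians(VA); print('Fx vise',np.dot(s['wrist_force'][:2],[np.cos(a),np.sin(a)]))
E
```

```text
t 9.28 tcp [0.5934 0.1197 0.0909] yaw 95.84 tilt [ 0.0058 -0.0016 -1.    ] F [-0.8 -1.7  6.4] T [-1.01  0.34  0.04] gap 0.0268 q1,6 [ 0.068 -0.034]
[ 0.1734 -0.0022]
Fx vise -1.5938614571608192
```

View pics/w9.png

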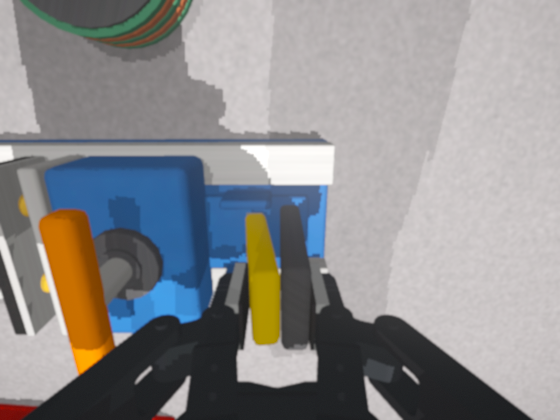

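Request:
{"name": "drive_tool", "arguments": {"moves": [[[0,-0.01,0,0,0,0,220],[0,-0.025,0,0,0,0,220],[0,-0.042,0,0,0,0,220],[0,-0.058,0,0,0,0,220],[0,-0.07,0,0,0,0,220]]]}}

```text
clock: 9.95
tcp_pos: [0.6008, 0.0489, 0.091]
orientation: [0.708, -0.036, 0.704, 0.035]
wrist_force: [2.2, 4.5, -6.1]
finger_gap: 0.0267
```

```bash
cat > mv.py <<'E'
from h import *
s=show(); print(tov(s['tcp_pos'])); a=np.radians(VA); print('Fx vise',np.dot(s['wrist_force'][:2],[np.cos(a),np.sin(a)]))
E
python3 mv.py
```

```text
t 9.95 tcp [0.6008 0.0489 0.091 ] yaw 95.8 tilt [ 0.006  -0.0016 -1.    ] F [ 2.2  4.5 -6.1] T [ 0.13 -0.4   0.  ] gap 0.0267 q1,6 [-0.051 -0.153]
[ 0.1022 -0.0023]
Fx vise 4.2199980136722095
```

Request:
{"name": "drive_tool", "arguments": {"moves": [[[0,-0.006,0,0,0,0,220],[0,-0.012,0,0,0,0,220],[0,-0.018,0,0,0,0,220],[0,-0.024,0,0,0,0,220],[0,-0.03,0,0,0,0,220]]]}}

```text
clock: 10.58
tcp_pos: [0.6038, 0.0198, 0.091]
orientation: [0.708, -0.036, 0.704, 0.036]
wrist_force: [1.6, 5.4, -4.7]
finger_gap: 0.0269
```

```bash
python3 mv.py; python3 - <<'E'
from h import *
im=cams.read_camera('wrist'); cv2.imwrite('pics/w10.png',im)
E
```

```text
t 10.57 tcp [0.6038 0.0198 0.091 ] yaw 95.86 tilt [ 0.006  0.    -1.   ] F [ 1.6  5.4 -4.7] T [ 0.43 -0.32  0.01] gap 0.0269 q1,6 [-0.1   -0.203]
[ 0.073  -0.0023]
Fx vise 5.250802581644944
```

View pics/w10.png

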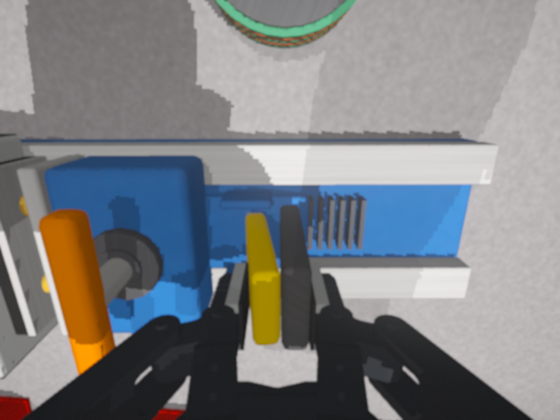

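Request:
{"name": "drive_tool", "arguments": {"moves": [[[0,-0.002,0,0,0,0,220],[0,-0.004,0,0,0,0,220],[0,-0.006,0,0,0,0,220],[0,-0.008,0,0,0,0,220],[0,-0.009,0,0,0,0,220]]]}}

```text
clock: 11.25
tcp_pos: [0.6048, 0.0106, 0.091]
orientation: [0.708, -0.036, 0.704, 0.036]
wrist_force: [1.4, 6.2, -4.2]
finger_gap: 0.0267
```

```bash
python3 mv.py
```

```text
t 11.25 tcp [0.6048 0.0106 0.091 ] yaw 95.86 tilt [ 6.e-03 -1.e-04 -1.e+00] F [ 1.4  6.2 -4.2] T [ 0.37 -0.27  0.  ] gap 0.0267 q1,6 [-0.115 -0.218]
[ 0.0637 -0.0023]
Fx vise 6.036593019074331
```

Request:
{"name": "drive_tool", "arguments": {"moves": [[[0,-0.001,0,0,0,0,220],[0,-0.0015,0,0,0,0,220],[0,-0.002,0,0,0,0,220],[0,-0.0025,0,0,0,0,220],[0,-0.003,0,0,0,0,220]]]}}

```text
clock: 11.88
tcp_pos: [0.605, 0.0089, 0.091]
orientation: [0.708, -0.036, 0.704, 0.037]
wrist_force: [2.0, 7.7, -4.1]
finger_gap: 0.0274
```

```bash
python3 mv.py;python3 - <<'E'
from h import *
im=cams.read_camera('scene'); cv2.imwrite('pics/s11.png',cv2.resize(im[160:340,200:380],None,fx=3.3,fy=3.3,interpolation=cv2.INTER_CUBIC))
E
```

```text
t 11.88 tcp [0.605  0.0089 0.091 ] yaw 95.92 tilt [ 0.006   0.0018 -1.    ] F [ 2.   7.7 -4.1] T [ 0.57 -0.3  -0.06] gap 0.0274 q1,6 [-0.119 -0.222]
[ 0.062  -0.0023]
Fx vise 7.453538797678392
```

View pics/s11.png

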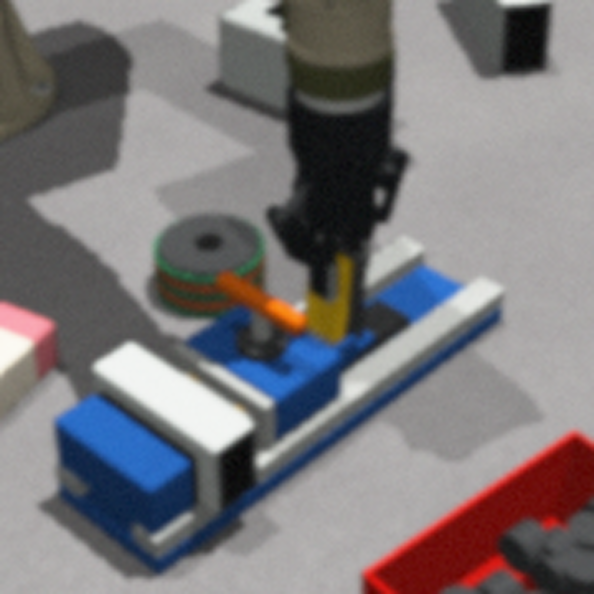

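Request:
{"name": "drive_tool", "arguments": {"moves": [[[0,-0.001,0,0,0,0,220],[0,-0.0015,0,0,0,0,220],[0,-0.002,0,0,0,0,220],[0,-0.003,0,0,0,0,220],[0,-0.003,0,0,0,0,220]]]}}

```text
clock: 12.55
tcp_pos: [0.6051, 0.0081, 0.091]
orientation: [0.708, -0.035, 0.704, 0.039]
wrist_force: [1.7, 10.9, -3.7]
finger_gap: 0.0274
```

```bash
python3 mv.py
```

```text
t 12.55 tcp [0.6051 0.0081 0.091 ] yaw 96.01 tilt [ 0.0058  0.0051 -1.    ] F [ 1.7 10.9 -3.7] T [ 0.85 -0.32 -0.17] gap 0.0274 q1,6 [-0.122 -0.227]
[ 0.0612 -0.0024]
Fx vise 10.660350914726367
```

Request:
{"name": "drive_tool", "arguments": {"moves": [[[0,-0.003,0,0,0,0,92],[0,-0.001,0,0,0,0,92],[0,0,0,0,0,0,92],[0,0.0,0,0,0,0,92],[0,0.0,0,0,0,0,92]]]}}

```text
clock: 13.18
tcp_pos: [0.6051, 0.008, 0.0912]
orientation: [0.708, -0.035, 0.704, 0.039]
wrist_force: [-0.0, 0.1, -0.5]
finger_gap: 0.0544
```

```bash
python3 mv.py;python3 - <<'E'
from h import *
s=st(); im=cams.read_camera('wrist'); cv2.imwrite('pics/w12.png',im); delta(V((.062,-.002,.2)),VA,s)
E
```

```text
t 13.18 tcp [0.6051 0.008  0.0912] yaw 96.0 tilt [ 0.006   0.0051 -1.    ] F [-0.   0.1 -0.5] T [-0.03 -0.05  0.02] gap 0.0544 q1,6 [-0.122 -0.227]
[ 0.0611 -0.0024]
Fx vise 0.06618104559396516
delta [-0.1088, 0.0014, 0.0003] rv [0.0018, 0.0065, -0.0044] rows 1.74
```

View pics/w12.png

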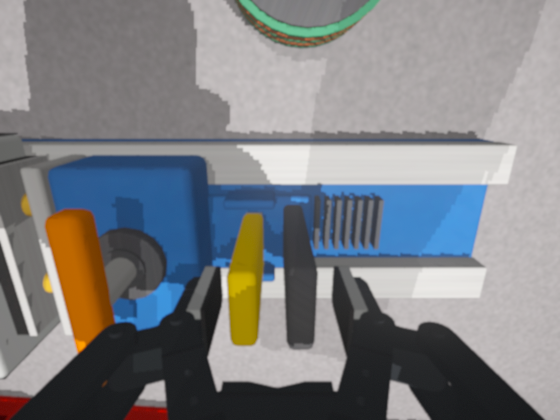

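The lever is back at rest. Now to the T-handle.

Request:
{"name": "drive_tool", "arguments": {"moves": [[[-0.04,0.001,0,0,0,0,130],[-0.09,0.001,0,0,0,0,130],[-0.11,0,0,0,0.0065,-0.0045,130],[-0.11,-0.04,0,0,0.0065,-0.0045,130],[-0.11,-0.078,-0.001,0,0.0065,-0.0045,130]]]}}

```text
clock: 13.85
tcp_pos: [0.612, -0.0708, 0.2014]
orientation: [0.707, -0.038, 0.706, 0.037]
wrist_force: [0.2, -0.0, -0.4]
finger_gap: 0.0417
```

```bash
python3 - <<'E'
from h import *
s=show(); im=cams.read_camera('wrist'); c=cam('wrist',s)
z=cv2.resize(im,None,fx=2,fy=2,interpolation=cv2.INTER_CUBIC)
cv2.imwrite('pics/w13.png',z[240:840,160:960]); print(tov(s['tcp_pos']))
print([(x,proj(c,[V((x,0,.127))]).round(1).tolist()) for x in (-.03,-.01)])
for d in finder.regions_of('wrist','handle_bar')[:2]:
    b=cv2.boxPoints(cv2.minAreaRect(np.argwhere(d['pixels'])[:,::-1].astype(np.float32))); print(d['conf'],d['point'],b.round(1).tolist(),[tov(ray(c,q,.125)).tolist() for q in b])
E
```

```text
t 13.85 tcp [ 0.612  -0.0708  0.2014] yaw 96.08 tilt [ 1.2e-03 -5.0e-04 -1.0e+00] F [ 0.2 -0.  -0.4] T [-0.03 -0.06 -0.03] gap 0.0417 q1,6 [-0.245 -0.351]
[-0.018  -0.0012]
[(-0.03, [[258.4, 221.8]]), (-0.01, [[286.0, 221.9]])]
0.71 [276.0, 210.5] [[265.0, 161.0], [290.0, 161.0], [290.0, 270.0], [265.0, 270.0]] [[-0.0249, 0.0439], [-0.0078, 0.0439], [-0.0063, -0.0406], [-0.0257, -0.0406]]
```

View pics/w13.png

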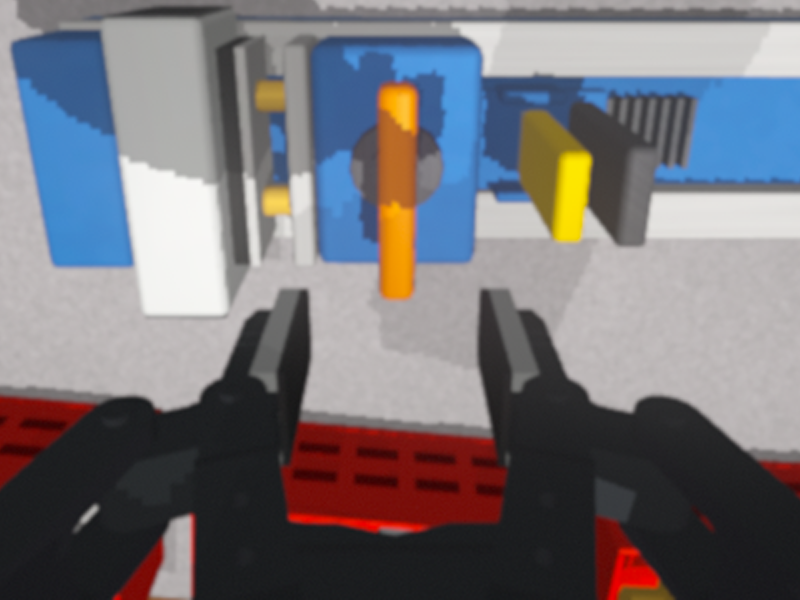

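The tube sits flush against the fixed jaw, with the bar centred at vise (-0.016, 0.0015). I'll grip it.

```bash
python3 - <<'E'
from h import *
s=show(); delta(V((-.0162,.0015,.104)),VA,s)
E
```

```text
t 13.95 tcp [ 0.612  -0.0737  0.2006] yaw 95.77 tilt [ 4.0e-04 -1.3e-03 -1.0e+00] F [-1.2  0.5  0. ] T [ 0.04 -0.02  0.06] gap 0.0419 q1,6 [-0.249 -0.35 ]
delta [0.0966, 0.0048, -0.0024] rv [-0.0022, 0.0003, 0.0014] rows 1.55
```

Request:
{"name": "drive_tool", "arguments": {"moves": [[[0.03,0.0048,-0.0024,0,0,0,130],[0.06,0.0048,-0.0024,0,0,0,130],[0.09,0.0048,-0.0024,0,0,0,130],[0.0965,0.0048,-0.0024,0,0,0,130],[0.0965,0.0048,-0.0024,0,0,0,130]]], "squeeze": 40}}

```text
clock: 14.58
tcp_pos: [0.6091, -0.0689, 0.1043]
orientation: [0.706, -0.036, 0.706, 0.035]
wrist_force: [-0.5, 0.8, 1.4]
finger_gap: 0.0421
```

Request:
{"name": "drive_tool", "arguments": {"moves": [[[0,0,0,0,0,0,245],[0,0,0,0,0,0,245],[0,0,0,0,0,0,245],[0,0,0,0,0,0,245],[0,0,0,0,0,0,245]]], "squeeze": 50}}

```text
clock: 15.2
tcp_pos: [0.6103, -0.0699, 0.1061]
orientation: [0.707, -0.037, 0.705, 0.034]
wrist_force: [-0.8, -4.1, 6.1]
finger_gap: 0.0128
```

```bash
python3 mv.py
```

```text
t 15.2 tcp [ 0.6103 -0.0699  0.1061] yaw 95.76 tilt [ 0.0031 -0.003  -1.    ] F [-0.8 -4.1  6.1] T [-0.62  0.13  0.06] gap 0.0128 q1,6 [-0.244 -0.344]
[-0.017   0.0005]
Fx vise -3.9548274321912236
```

Request:
{"name": "drive_tool", "arguments": {"moves": [[[0,0,0,0.15,0,0,245],[0,0,0,0.3,0,0,245],[0,0,0,0.45,0,0,245],[0,0,0,0.6,0,0,245],[0,0,0,0.75,0,0,245]]]}}

```text
clock: 15.82
tcp_pos: [0.61, -0.0706, 0.1061]
orientation: [0.671, 0.226, 0.668, -0.228]
wrist_force: [-1.4, -3.5, -0.6]
finger_gap: 0.0128
```

```bash
python3 mv.py
```

```text
t 15.82 tcp [ 0.61   -0.0706  0.1061] yaw 52.51 tilt [ 0.0026 -0.0042 -1.    ] F [-1.4 -3.5 -0.6] T [-0.74  0.22  0.26] gap 0.0128 q1,6 [-0.244  0.41 ]
[-0.0176  0.0008]
Fx vise -3.388248890912111
```

Request:
{"name": "drive_tool", "arguments": {"moves": [[[0,0,0,0.15,0,0,245],[0,0,0,0.3,0,0,245],[0,0,0,0.45,0,0,245],[0,0,0,0.6,0,0,245],[0,0,0,0.75,0,0,245]]]}}

```text
clock: 16.45
tcp_pos: [0.6094, -0.0709, 0.1061]
orientation: [0.54, 0.457, 0.537, -0.459]
wrist_force: [-2.0, -3.2, 0.5]
finger_gap: 0.013
```

```bash
python3 mv.py
```

```text
t 16.45 tcp [ 0.6094 -0.0709  0.1061] yaw 9.27 tilt [ 0.0014 -0.0048 -1.    ] F [-2.  -3.2  0.5] T [-0.5   0.46  0.34] gap 0.013 q1,6 [-0.244  1.164]
[-0.0178  0.0015]
Fx vise -2.9861587774560894
```

Request:
{"name": "drive_tool", "arguments": {"moves": [[[0,0,0,0.15,0,0,245],[0,0,0,0.3,0,0,245],[0,0,0,0.45,0,0,245],[0,0,0,0.6,0,0,245],[0,0,0,0.75,0,0,245]]]}}

```text
clock: 17.08
tcp_pos: [0.6085, -0.0706, 0.1061]
orientation: [-0.334, -0.623, -0.331, 0.625]
wrist_force: [-2.6, -0.2, 2.2]
finger_gap: 0.0127
```

```bash
python3 mv.py
```

```text
t 17.07 tcp [ 0.6085 -0.0706  0.1061] yaw -33.94 tilt [-3.0e-04 -4.2e-03 -1.0e+00] F [-2.6 -0.2  2.2] T [-0.1   0.46  0.35] gap 0.0127 q1,6 [-0.244  1.919]
[-0.0175  0.0023]
Fx vise 0.07271044910667251
```

Request:
{"name": "drive_tool", "arguments": {"moves": [[[0,0,0,0.15,0,0,245],[0,0,0,0.3,0,0,245],[0,0,0,0.45,0,0,245],[0,0,0,0.55,0,0,245],[0,0,0,0.55,0,0,245]]]}}

```text
clock: 17.7
tcp_pos: [0.6081, -0.0701, 0.1061]
orientation: [-0.152, -0.69, -0.15, 0.691]
wrist_force: [-1.0, 1.2, 1.0]
finger_gap: 0.013
```

```bash
python3 mv.py
```

```text
t 17.7 tcp [ 0.6081 -0.0701  0.1061] yaw -65.38 tilt [-9.0e-04 -3.2e-03 -1.0e+00] F [-1.   1.2  1. ] T [ 0.19  0.27 -0.04] gap 0.013 q1,6 [-0.244  2.468]
[-0.0169  0.0027]
Fx vise 1.331351572610091
```

Request:
{"name": "drive_tool", "arguments": {"moves": [[[0,0,0,0,0,0,130],[0,0,0,0,0,0,130],[-0.02,0,0,0,0,0,130],[-0.06,0,0,0,0,0,130],[-0.06,0,0,-0.18,0,0,130]]]}}

```text
clock: 18.32
tcp_pos: [0.6105, -0.0704, 0.1699]
orientation: [0.216, 0.675, 0.212, -0.673]
wrist_force: [0.4, 1.0, -0.2]
finger_gap: 0.0419
```

```bash
python3 mv.py
```

```text
t 18.32 tcp [ 0.6105 -0.0704  0.1699] yaw -54.77 tilt [ 0.0058 -0.0048 -1.    ] F [ 0.4  1.  -0.2] T [-0.04 -0.   -0.  ] gap 0.0419 q1,6 [-0.244  2.283]
[-0.0175  0.0003]
Fx vise 0.96394165923936
```

Request:
{"name": "drive_tool", "arguments": {"moves": [[[0,0,0,-0.185,0,0,130],[0,0,0,-0.37,0,0,130],[0,0,0,-0.555,0,0,130],[0,0,0,-0.74,0,0,130],[0,0,0,-0.925,0,0,130]]]}}

```text
clock: 18.95
tcp_pos: [0.6107, -0.0705, 0.1701]
orientation: [0.497, 0.506, 0.491, -0.506]
wrist_force: [0.1, -0.5, -0.1]
finger_gap: 0.0414
```

Request:
{"name": "drive_tool", "arguments": {"moves": [[[0,0,0,-0.185,0,0,130],[0,0,0,-0.37,0,0,130],[0,0,0,-0.555,0,0,130],[0,0,0,-0.74,0,0,130],[0,0,0,-0.925,0,0,130]]]}}

```text
clock: 19.58
tcp_pos: [0.6109, -0.0705, 0.1702]
orientation: [0.671, 0.229, 0.666, -0.231]
wrist_force: [-0.0, -0.7, -0.2]
finger_gap: 0.0421
```

Request:
{"name": "drive_tool", "arguments": {"moves": [[[0,0,0,-0.185,0,0,130],[0,0,0,-0.37,0,0,130],[0,0,0,-0.555,0,0,130],[0,0,0,-0.74,0,0,130],[0,0,0,-0.925,0,0,130]]]}}

```text
clock: 20.2
tcp_pos: [0.6111, -0.0705, 0.1703]
orientation: [0.703, -0.097, 0.698, 0.093]
wrist_force: [0.2, 0.1, -0.3]
finger_gap: 0.0417
```

```bash
python3 - <<'E'
from h import *
s=show(); im=cams.read_camera('wrist'); cv2.imwrite('pics/w14.png',im); c=cam('wrist',s)
for d in finder.regions_of('wrist','handle_bar')[:2]:
    b=cv2.boxPoints(cv2.minAreaRect(np.argwhere(d['pixels'])[:,::-1].astype(np.float32))); P=np.array([ray(c,q,.125)[:2] for q in b]); print(d['conf'],d['point'],tov(P.mean(0)))
    e=P[1]-P[0] if np.linalg.norm(P[1]-P[0])>np.linalg.norm(P[2]-P[1]) else P[2]-P[1]; print('bar ang',np.degrees(np.arctan2(e[1],e[0])))
delta(V((-.017,.0015,.104)),114.6,s)
E
```

```text
t 20.2 tcp [ 0.6111 -0.0705  0.1703] yaw 105.37 tilt [ 0.0071 -0.0047 -1.    ] F [ 0.2  0.1 -0.3] T [ 0.05 -0.01 -0.02] gap 0.0417 q1,6 [-0.244 -0.512]
0.72 [278.1, 226.0] [-0.0137  0.0026]
bar ang 25.746845040240053
delta [0.0663, 0.0014, -0.002] rv [-0.1611, 0.0051, 0.0068] rows 1.06
```

View pics/w14.png

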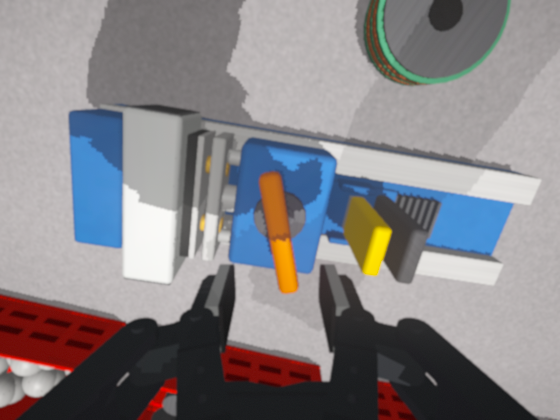

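```bash
python3 - <<'E'
from h import *
s=show(); delta(V((-.0145,.0018,.104)),115.2,s)
E
```

```text
t 20.3 tcp [ 0.611  -0.0705  0.1703] yaw 105.04 tilt [ 0.007  -0.0047 -1.    ] F [-0.3  0.8 -0.1] T [-0.01 -0.02 -0.01] gap 0.0421 q1,6 [-0.244 -0.506]
delta [0.0662, 0.0038, -0.0019] rv [-0.1774, 0.005, 0.0068] rows 1.06
```

Request:
{"name": "drive_tool", "arguments": {"moves": [[[0.0,0.004,-0.002,-0.177,0.005,0.007,130],[0.025,0.004,-0.002,-0.177,0.005,0.007,130],[0.055,0.004,-0.002,-0.177,0.005,0.007,130],[0.066,0.004,-0.002,-0.177,0.005,0.007,130],[0.066,0.004,-0.002,-0.177,0.005,0.007,245]]]}}

```text
clock: 20.92
tcp_pos: [0.6081, -0.0674, 0.1037]
orientation: [0.69, -0.153, 0.691, 0.154]
wrist_force: [-0.6, -0.1, 0.3]
finger_gap: 0.0249
```

Request:
{"name": "drive_tool", "arguments": {"moves": [[[0,0,0,0,0,0,245],[0,0,0,0,0,0,245],[0,0,0,0,0,0,245],[0,0,0,0.1,0,0,245],[0,0,0,0.2,0,0,245]]]}}

```text
clock: 21.55
tcp_pos: [0.6095, -0.0692, 0.1048]
orientation: [0.703, -0.083, 0.702, 0.081]
wrist_force: [1.6, -5.6, -5.3]
finger_gap: 0.0127
```

```bash
python3 mv.py
```

```text
t 21.55 tcp [ 0.6095 -0.0692  0.1048] yaw 103.39 tilt [ 0.0012 -0.0027 -1.    ] F [ 1.6 -5.6 -5.3] T [-0.86 -0.33  0.44] gap 0.0127 q1,6 [-0.243 -0.476]
[-0.0162  0.0012]
Fx vise -5.783809095224483
```

Request:
{"name": "drive_tool", "arguments": {"moves": [[[0,0,0,0.15,0,0,245],[0,0,0,0.3,0,0,245],[0,0,0,0.45,0,0,245],[0,0,0,0.6,0,0,245],[0,0,0,0.75,0,0,245]]]}}

```text
clock: 22.18
tcp_pos: [0.6095, -0.0696, 0.1049]
orientation: [0.684, 0.181, 0.683, -0.183]
wrist_force: [1.0, -2.5, -7.3]
finger_gap: 0.0127
```

```bash
python3 mv.py
```

```text
t 22.18 tcp [ 0.6095 -0.0696  0.1049] yaw 60.13 tilt [ 9.0e-04 -3.1e-03 -1.0e+00] F [ 1.  -2.5 -7.3] T [-0.17 -0.21  0.43] gap 0.0127 q1,6 [-0.243  0.278]
[-0.0165  0.0012]
Fx vise -2.5618914325350155
```

Request:
{"name": "drive_tool", "arguments": {"moves": [[[0,0,0,0.15,0,0,245],[0,0,0,0.3,0,0,245],[0,0,0,0.45,0,0,245],[0,0,0,0.6,0,0,245],[0,0,0,0.75,0,0,245]]]}}

```text
clock: 22.8
tcp_pos: [0.6092, -0.0697, 0.1049]
orientation: [0.569, 0.42, 0.567, -0.422]
wrist_force: [-1.0, -1.0, -6.0]
finger_gap: 0.0131
```

```bash
python3 mv.py
```

```text
t 22.8 tcp [ 0.6092 -0.0697  0.1049] yaw 16.88 tilt [ 1.0e-04 -3.4e-03 -1.0e+00] F [-1. -1. -6.] T [-0.12 -0.14  0.55] gap 0.0131 q1,6 [-0.243  1.033]
[-0.0166  0.0015]
Fx vise -0.8796045270246942
```

Request:
{"name": "drive_tool", "arguments": {"moves": [[[0,0,0,0.15,0,0,245],[0,0,0,0.3,0,0,245],[0,0,0,0.45,0,0,245],[0,0,0,0.6,0,0,245],[0,0,0,0.75,0,0,245]]]}}

```text
clock: 23.42
tcp_pos: [0.6087, -0.0684, 0.1049]
orientation: [-0.374, -0.6, -0.373, 0.601]
wrist_force: [-0.1, 3.0, -6.5]
finger_gap: 0.0131
```

```bash
python3 mv.py
```

```text
t 23.43 tcp [ 0.6087 -0.0684  0.1049] yaw -26.26 tilt [-0.0011 -0.0013 -1.    ] F [-0.1  3.  -6.5] T [0.65 0.03 0.93] gap 0.0131 q1,6 [-0.242  1.787]
[-0.0153  0.0019]
Fx vise 3.010880733949751
```

Request:
{"name": "drive_tool", "arguments": {"moves": [[[0,0,0,0.1,0,0,245],[0,0,0,0.2,0,0,245],[0,0,0,0.3,0,0,245],[0,0,0,0.38,0,0,245],[0,0,0,0.38,0,0,245]]]}}

```text
clock: 24.05
tcp_pos: [0.6085, -0.0674, 0.1049]
orientation: [-0.254, -0.659, -0.254, 0.66]
wrist_force: [-0.6, 3.2, -5.3]
finger_gap: 0.0129
```

```bash
python3 mv.py
```

```text
t 24.05 tcp [ 0.6085 -0.0674  0.1049] yaw -47.88 tilt [-1.7e-03  1.0e-04 -1.0e+00] F [-0.6  3.2 -5.3] T [ 0.49 -0.07  0.95] gap 0.0129 q1,6 [-0.241  2.165]
[-0.0143  0.002 ]
Fx vise 3.294079511268546
```

Request:
{"name": "drive_tool", "arguments": {"moves": [[[0,0,0,0,0,0,130],[0,0,0,0,0,0,130],[-0.02,0,0,0,0,0,130],[-0.08,0,0,0,0,0,130],[-0.13,0,0,0,0,0,130]]]}}

```text
clock: 24.68
tcp_pos: [0.6092, -0.068, 0.2378]
orientation: [0.254, 0.66, 0.253, -0.66]
wrist_force: [0.6, 0.3, 0.5]
finger_gap: 0.0421
```

```bash
python3 - <<'E'
from h import *
s=show(); im=cams.read_camera('wrist'); cv2.imwrite('pics/w15.png',im); c=cam('wrist',s)
for d in finder.regions_of('wrist','handle_bar')[:2]:
    b=cv2.boxPoints(cv2.minAreaRect(np.argwhere(d['pixels'])[:,::-1].astype(np.float32))); P=np.array([ray(c,q,.125)[:2] for q in b]); print(d['conf'],d['point'],tov(P.mean(0)))
    e=P[1]-P[0] if np.linalg.norm(P[1]-P[0])>np.linalg.norm(P[2]-P[1]) else P[2]-P[1]; print('bar ang',np.degrees(np.arctan2(e[1],e[0])))
im=cams.read_camera('scene'); cv2.imwrite('pics/s15.png',cv2.resize(im[160:340,200:380],None,fx=3.3,fy=3.3,interpolation=cv2.INTER_CUBIC))
E
```

```text
t 24.68 tcp [ 0.6092 -0.068   0.2378] yaw -47.93 tilt [ 8.e-04 -9.e-04 -1.e+00] F [0.6 0.3 0.5] T [-0.03 -0.06 -0.  ] gap 0.0421 q1,6 [-0.242  2.166]
0.91 [276.5, 200.4] [-0.0136 -0.0044]
bar ang -82.95329449147418
```

View pics/w15.png

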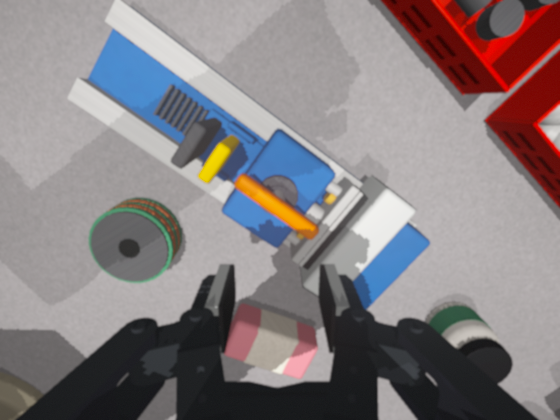

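View pics/s15.png

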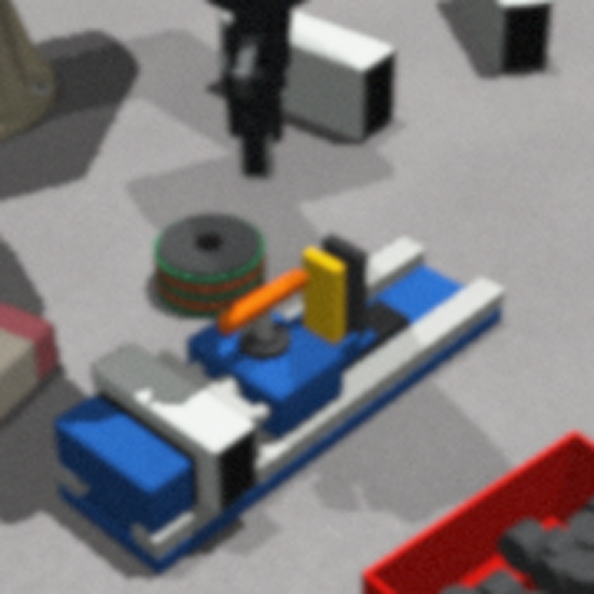

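```bash
python3 - <<'E'
from h import *
s=st(); c=cam('wrist',s); im=cv2.imread('pics/w15.png'); x0,y0=170,110; z=cv2.resize(im[y0:y0+200,x0:x0+270],None,fx=2.9,fy=2.9,interpolation=cv2.INTER_CUBIC)
for ps in [[(-.13,.065,.095),(-.13,-.065,.095),(-.09,-.065,.095),(-.09,.065,.095),(-.13,.065,.095)]]:
    q=(proj(c,[V(p) for p in ps])-[x0,y0]+.5)*2.9; cv2.polylines(z,[q.round().astype(int)],False,(0,255,0),1)
cv2.imwrite('pics/w15z.png',z)
im=cams.read_camera('top'); cv2.imwrite('pics/t15.png',im)
E
```

```text
(no output)
```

View pics/w15z.png

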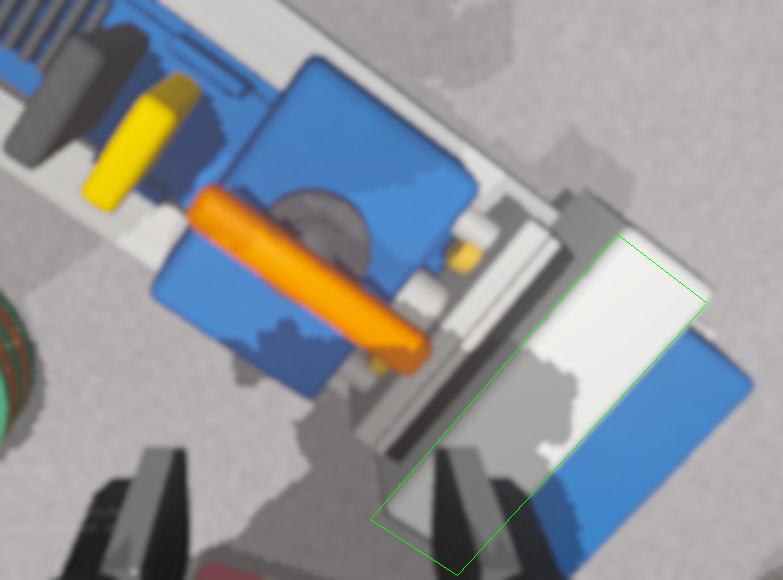

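View pics/t15.png

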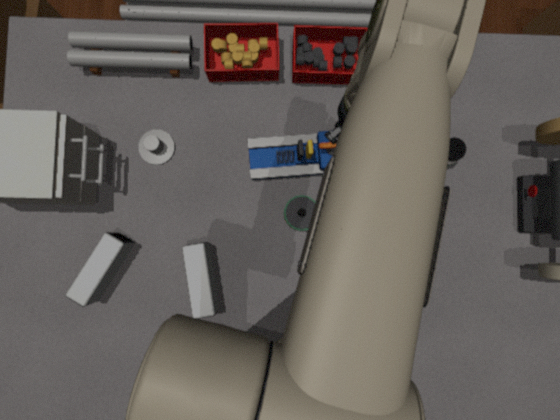

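The tube is flush with the fixed jaw and centred, the pad is against it with its pistons out, the lever is at rest and nothing is being touched. Handing in.

```bash
python3 -c "
from h import *
show(); print(env.hand_in())"
```

```text
t 24.88 tcp [ 0.6099 -0.0681  0.2371] yaw -47.91 tilt [ 0.003  -0.0013 -1.    ] F [-0.6 -0.   0.2] T [ 0.02 -0.03  0.03] gap 0.0417 q1,6 [-0.242  2.165]
the job is handed in; nothing more can be done
None
```

The job is handed in at about 25 s: the smallest tube is clamped in the vise and the arm touches nothing.

- **Placing:** I stood the tube upright on the rails, lengthwise across the jaws. The last picture shows it flush against the fixed jaw, within about 3 mm of the middle line.
- **Lever and jaw:** I squeezed the lever fully (27 mm over lever and post) and slid the jaw about 112 mm. It stopped against the tube at about 10.7 N of push, and I let the lever go.
- **Screw:** I turned the T-handle clockwise with two grips. The bar now stands at about 4.7 rad, and I estimate the pad is pressed in about 14 to 15 mm, against the 8 mm needed. That is worked out from the bar angle and the measured jaw position, good to about 2 mm; I did not measure the pad directly.

**What disagreed:**
- The fingers slipped round the bar during the last part of the turn: the tool turned about 55° further than the bar, at roughly 0.95 N m. I take this as the pad being fully pressed in rather than the screw reaching its 5.8 rad stop.
- The jaw gave back about 2 to 3 mm while tightening, within the 7 mm allowed.

The bystanders that showed in the last pictures had not moved. The wax bar was hidden by the arm in the top view, and I saw it only in the wrist and scene pictures. I did not check bystander positions by measurement.

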